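# Fetch the stepped coupling hub from the parts carousel

## Task

Turn the parts carousel until the stepped steel hub (wide foot, slim neck on top) stands at the pick-up fork, facing the robot, and let go of the carousel there. Then lift the hub out and lower it upright into the empty round nest of the dark build-up plate, letting go only once it is down.

Things in the scene. Friction and masses are not known exactly. Their poses are not given: they have to be found in the camera images.
- hub: Steel hub, loose: round foot 46 mm dia x 22 high, round neck 26 dia x 38 on top (60 high, 0.3 kg). Origin: centre of underside, z up. Stands on the carousel disc between three 12 mm high brass pins (2 mm play), 100 mm from the axis, 28 to 107 degrees to either side of the pick-up point. Other steel parts there with the same foot: plain sleeve, spool with two flanges, low disc, cone.
- handle (a point): Top centre of the carousel's handle, an upright black post 16 mm dia, 100 mm high, on the disc 100 mm from the axis; starts on the robot's side. Its top is 145 mm above the table, the parts' at most 105. Leading it round the axis turns the disc either way (about 2 N); the disc stays where it is left. Ring of 8 places 45 degrees apart: the post and 7 pockets.
- pickup (a point): Pick-up point on the disc's top face, 45 mm above the table, behind the fixed fork at the carousel's front: two white posts 64 mm apart, tops at 55 mm, 72 mm towards this point's -x. The vertical turning axis lies 100 mm away along this point's own +x (away from the fork); z up. This point is fixed and does not turn with the disc. Disc 290 mm dia.
- nest (a point): Centre of the floor of the empty round nest on the dark steel build-up plate (220 x 120 mm): ring of 66 mm inner diameter, rim 10 mm high, floor 12 mm above the table; z up. The plate's other, equal nest, 110 mm away and farther from the robot, holds an aluminium flange 26 mm high.
Mind the look-alikes: they are no part of the job. Leave any green look-alike of the hub alone.

How it is judged:
On the way, in this order (a step that is already met when the one before it is completed fails the run):
1. the hub, still standing in its pocket and not touched by the gripper, is at rest within 20 mm of the pick-up position, and the fingers are off the carousel (horizontal distance between hub and pickup below 0.02 m and z of hub in the frame of pickup below 0.006 m and angle between hub's own z axis and vertical below 0.1 rad and linear speed of hub below 0.02 m/s and contact force between the fingers and anything else below 0.2 N), for 0.2 s.
2. the hub is lifted at least 30 mm off the disc (z of hub in the frame of pickup above 0.03 m), for 0.1 s.
3. the hub is in the nest, less than 20 mm above its floor, while still held by the fingers (horizontal distance between hub and nest below 0.016 m and z of hub in the frame of nest below 0.02 m and contact force between the fingers and hub above 0.5 N), for 0.05 s.
At the end, for the whole second after the job is handed in: The hub stands upright (within 7 degrees) and at rest on the floor of the empty nest, its axis within 14 mm of the nest's centre and its foot within 5 mm of the floor, released (horizontal distance between hub and nest below 0.014 m and z of hub in the frame of nest below 0.005 m and angle between hub's own z axis and vertical below 0.12 rad and linear speed of hub below 0.02 m/s and contact force between the fingers and hub below 0.1 N); the robot touches nothing.
It fails at once if the hub is tipped over (more than 45 degrees) (angle between hub's own z axis and vertical above 0.785 rad).
It also fails if it takes over 54 s, if anything falls off the work surface, if the arm or the gripper's body presses on something with over 40 N, if the wrist force passes 120 N, or if a joint passes its speed limit or range.

## Robot

A 6-joint arm with a two-finger parallel gripper is mounted at the origin on the work surface. World frame = base frame: x ahead of the robot, y to its left, z up, the work surface at z = 0. Lengths are in m, angles in rad, forces in N, time in s.
With the tool pointing down it reaches from about 0.375 to 0.975 m from the base axis. Payload 3.8 kg.
Tool frame: the origin (TCP) lies at the very end of the fingers, on their centre line; the grasp point (between the pads) lies 19 mm behind it; z points along the fingers, y is the direction in which the jaws open and shut (so a half turn about z gives the same grasp; the last joint's range is limited). The gripper opens to 85 mm and grips with 20 to 120 N. Pads are 22 mm wide; open, the fingers measure 114 mm over their backs; the gripper's body (76 mm by 85 mm) begins 54 mm behind the grasp point. The pads swing forward as they close: fully open they stand 13 mm farther back than shut.
Start: joints at [1.141, 0.264, 1.604, -0, 1.274, -0.037], TCP at [0.258, 0.624, 0.202] pointing down, gripper open.
Joint ranges: [-2.63, 2.63], [-0.94, 2.18], [0.31, 2.57], [-1.31, 4.45], [0, 2.66], [-2.55, 2.55]. Speed limits (rad/s): [2.57, 2.57, 3.14, 3.14, 3.14, 3.14].

## Interface

Orientations are given as a rotation vector (axis times angle).
In Python, from workcell import bot, read_camera, finish_job gives the robot as it stands. The module is installed in compiled form; this text tells all that it offers.
- The arm moves only by the tool servo_tool, never from a script. Its argument "targets" is text: rows parted by semicolons, each of 7 numbers parted by spaces: the turn, a rotation vector about the tool's x, y, z in rad, then the shift along the tool's x, y, z in mm, then the finger opening in mm, from 0 to 85.4. In form: wx wy wz x y z gripper; .... A call has 1 to 8 rows; each row shifts and turns the pose as measured when the row begins, along the tool's axes as they then stand; what a row does not reach is not made up. A row lasts 1/12 s, in which the tool goes at most 41.7 mm and 7.16 degrees, less where a joint would pass 70% of its speed; a pose out of reach is approached as far as the arm can. A call is refused whole if a number of a shift passes 41.7 or a number of a turn 0.125, either way. A call with a gripper value outside its range is refused whole. The fingers move at their own pace and stop on an object; "newtons" is the grip in N (left out, the last holds). Time passes only in rows, so rows that do not move let the fingers close. It gives the time, the measured TCP pose, the force and the opening at its end, in the units of the state.
- bot.read_state(): the state, without advancing time (a new reading comes with each control period).
- read_camera(name): name is "side" or "top"; returns a dict with "image" (420x560x3 uint8, red, green, blue), "mtx" (3x3 intrinsics, pixels), "k1" (the pictures are not rectified: a ray, as slopes to the right and down, at radius r is drawn at 1 + k1 r^2 times it, then the intrinsics apply), "eye" and "orientation" of the camera in the world. Camera axes: x right, y up, looking along -z (the intrinsics and any distortion apply to the point x, -y, -z); pixel columns grow to the right and rows downward; lengths in m; the calibration is good to about 2 mm. A picture is of the moment at which its call begins. There is no depth.
- finish_job(): hands the job in, once; it reports no verdict.
The state is a dict: "time": time; "q": joint angles; "joint_vel": joint speeds; "joint_torque": joint torques, N m; "tool_pos": TCP position; "tcp_rot": TCP orientation; "wrist_force": force on the tool from outside, world axes, zero at the start; "torque": the same for the moment, N m; "width": opening from 0.0 (shut) to 1.0 (fully open).
Only numpy, scipy, OpenCV 4.12 (cv2) and the standard library are available. Lean on these libraries where they do the work, as an engineer would, in place of code of your own. Each camera call takes 0.05 s, during which the arm holds its last target.

## Working session

There is one attempt and no reset: what is moved stays moved. The work goes in short steps, Python scripts to look and compute and a tool call to move; the robot and the scene stay as the last step left them, time stands still between calls to the robot, and variables do not carry over. Pictures are saved under pics/ and viewed, and the job is handed in when it is done.

Besides the shell and the picture viewer there is one more tool, called after "Emit:" as a command line: name --argument value ..., lists and objects as JSON in quotes. servo_tool: Moves the arm, as the interface text tells. Its arguments: {"type":"object","properties":{"targets":{"type":"string"},"newtons":{"type":"number"}},"required":["targets"]}

```bash
mkdir -p pics; cat > h.py <<'E'
import numpy as np,cv2
from workcell import bot, read_camera, finish_job
from scipy.spatial.transform import Rotation as R
def snap(n,f):
    c=read_camera(n); cv2.imwrite('pics/'+f+'.png',cv2.cvtColor(c['image'],cv2.COLOR_RGB2BGR)); return c
def rot(o):
    o=np.array(o,float)
    if o.shape==(3,3): return o
    return R.from_rotvec(o).as_matrix() if o.size==3 else R.from_quat(o).as_matrix()
def ray(c,u,v):
    d=np.array([c['k1'],0,0,0,0],float)
    p=cv2.undistortPoints(np.array([[[u,v]]],float),np.array(c['mtx'],float),d)[0,0]
    return np.array(c['eye']),rot(c['orientation'])@np.array([p[0],-p[1],-1])
def onz(c,u,v,z):
    e,d=ray(c,u,v); return e+d*(z-e[2])/d[2]
def tri(c1,p1,c2,p2):
    A=[];b=[]
    for c,p in((c1,p1),(c2,p2)):
        e,d=ray(c,*p); d=d/np.linalg.norm(d); M=np.eye(3)-np.outer(d,d); A.append(M); b.append(M@e)
    x=np.linalg.solve(sum(A),sum(b)); return x,[np.linalg.norm(A[i]@x-b[i]) for i in(0,1)]
def proj(c,X):
    p=rot(c['orientation']).T@(np.array(X)-np.array(c['eye'])); q=p[:2]/-p[2]*[1,-1]; q=q*(1+c['k1']*(q@q))
    return (np.array(c['mtx'])@[*q,1])[:2]
E
python3 - <<'E'
from h import *
import pickle
a={}
for n in('side','top'):
    c=snap(n,n+'0'); print(n,c['eye'],c['orientation'],c['k1'],c['mtx']); a[n]=c
pickle.dump(a,open('c0.pkl','wb'))
print(bot.read_state())
E
```

```text
side [-0.07229313 -0.55053742  0.7137534 ] [ 0.86579441 -0.3520676  -0.7538995 ] -0.038433243719153146 [[473.45474644   0.         280.07511494]
 [  0.         473.45474644 206.1951711 ]
 [  0.           0.           1.        ]]
top [ 0.38537927 -0.03296677  0.98618199] [ 0.09564154 -0.06799118 -1.54707804] 0.04348596921093701 [[437.08646434   0.         279.81192077]
 [  0.         437.08646434 210.98361289]
 [  0.           0.           1.        ]]
{'time': 0.1, 'q': array([ 1.14109591e+00,  2.64703236e-01,  1.60522073e+00, -6.30443620e-06,
        1.27372645e+00, -3.69052763e-02]), 'joint_vel': array([ 0.0010045 , -0.00250991, -0.00350753,  0.00057747,  0.00108676,
       -0.00104054]), 'joint_torque': array([-3.80089241e-04, -5.16705143e+01, -3.68590307e+01, -5.84842928e-05,
        6.22766238e-03,  1.29171698e-05]), 'tool_pos': array([0.25807828, 0.6229362 , 0.20107849]), 'tcp_rot': array([-0.61294746, -3.08073657,  0.00314647]), 'wrist_force': array([-1.05653868, -0.14216026,  0.07176349]), 'torque': array([0.03249211, 0.01089372, 0.03623078]), 'width': 1.0047598392807422}
```

View pics/side0.png

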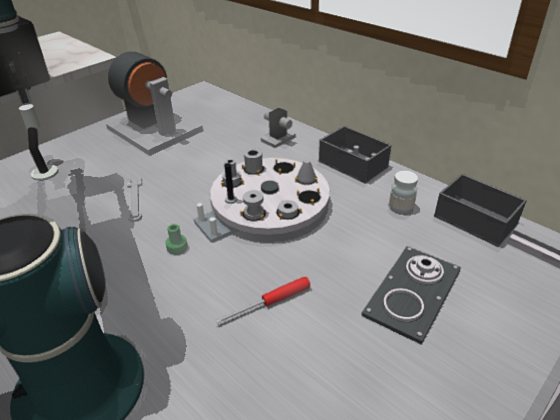

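View pics/top0.png

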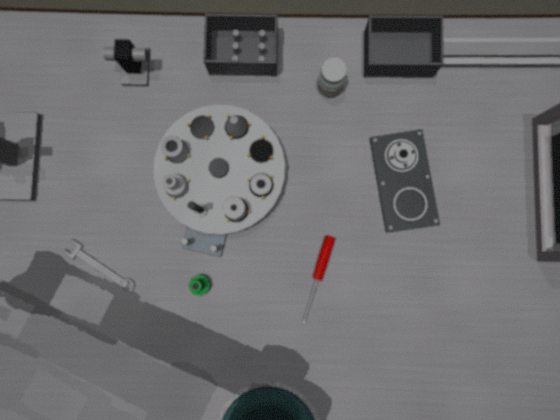

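The overview shows the carousel (top ≈(219,168), side ≈(270,190)), the plate with the empty nest (top ≈(410,204), side ≈(404,304)) and the green decoy (top (199,285)). I'll zoom in next.

```bash
python3 - <<'E'
import cv2
a=cv2.imread('pics/top0.png')[95:265,145:295]; cv2.imwrite('pics/t0z.png',cv2.resize(a,None,fx=3.5,fy=3.5,interpolation=cv2.INTER_CUBIC))
a=cv2.imread('pics/side0.png')[135:255,190:345]; cv2.imwrite('pics/s0z.png',cv2.resize(a,None,fx=5,fy=5,interpolation=cv2.INTER_CUBIC))
E
```

```text
(no output)
```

View pics/t0z.png

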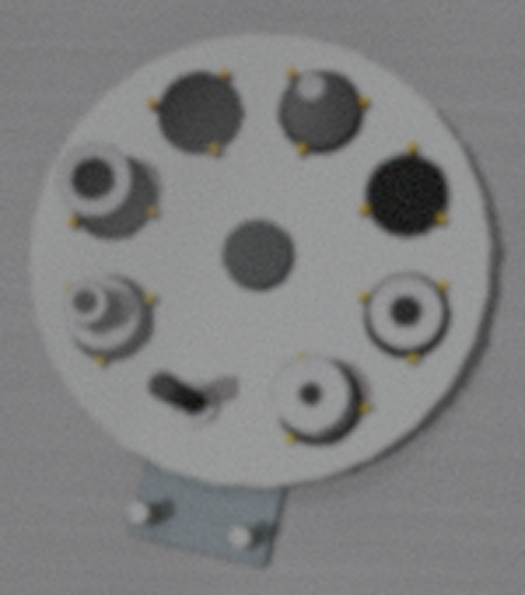

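View pics/s0z.png

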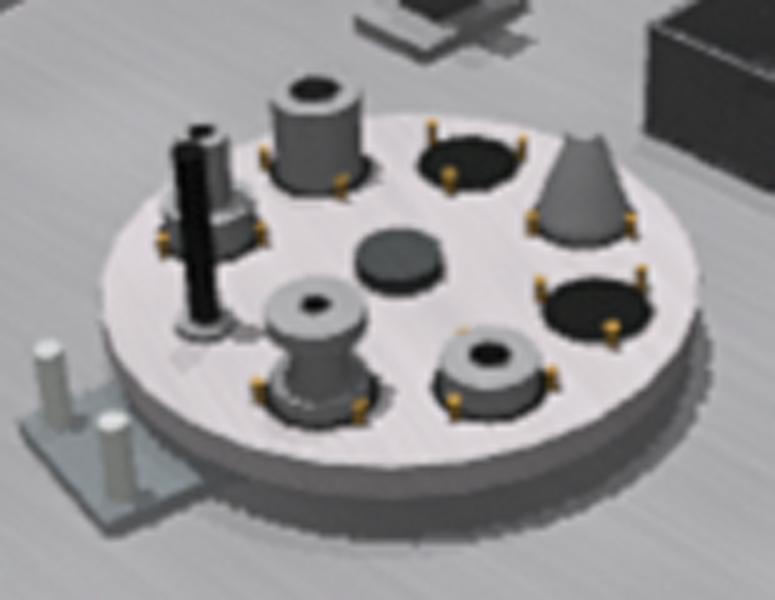

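```bash
cat > m0.py <<'E'
from h import *
import pickle
a=pickle.load(open('c0.pkl','rb')); T=a['top'];S=a['side']
t=lambda x,y:(145+(x+.5)/3.5-.5,95+(y+.5)/3.5-.5)
s=lambda x,y:(190+(x+.5)/5-.5,135+(y+.5)/5-.5)
P={'postA':(t(139,512),s(48,350)),'postB':(t(241,537),s(113,420)),'handle':(t(162,384),s(188,148)),'hubtop':(t(86,300),s(202,131)),
'cap':(t(258,253),s(400,250)),'sleeve':(t(93,177),s(316,88)),'spool':(t(312,393),s(316,303)),'disc':(t(406,312),s(490,353)),'nest':((410,204),(404,304))}
for k,(p,q) in P.items():
    x,r=tri(T,p,S,q); print(k,p,x.round(4),np.round(r,4))
pins={'pins hub':[(68,287),(151,298),(101,360)]}
print([onz(T,*t(*p),.057).round(4) for p in pins['pins hub']])
# disc edge (top face) circle from top view
img=cv2.imread('pics/top0.png');hsv=cv2.cvtColor(img,cv2.COLOR_BGR2HSV)
g=cv2.medianBlur(cv2.cvtColor(img,cv2.COLOR_BGR2GRAY),5)
m=(g>140).astype(np.uint8)*255
m[:95]=0;m[245:]=0;m[:,:145]=0;m[:,295:]=0
cs,_=cv2.findContours(m,cv2.RETR_EXTERNAL,cv2.CHAIN_APPROX_NONE)
c=max(cs,key=cv2.contourArea);print(cv2.contourArea(c),cv2.boundingRect(c))
h=cv2.convexHull(c)[:,0]
X=np.array([onz(T,*p,.045)[:2] for p in h])
A=np.c_[2*X,np.ones(len(X))];w=np.linalg.lstsq(A,(X**2).sum(1),rcond=None)[0];r=np.sqrt(w[2]+w[:2]@w[:2])
print('disc',w[:2],r,np.abs(np.linalg.norm(X-w[:2],axis=1)-r).max())
E
python3 m0.py
python3 - <<'E'
import cv2
a=cv2.imread('pics/top0.png')[120:240,360:450]; cv2.imwrite('pics/tn.png',cv2.resize(a,None,fx=5,fy=5,interpolation=cv2.INTER_CUBIC))
a=cv2.imread('pics/side0.png')[240:345,355:465]; cv2.imwrite('pics/sn.png',cv2.resize(a,None,fx=5,fy=5,interpolation=cv2.INTER_CUBIC))
E
```

```text
postA (184.35714285714286, 240.92857142857142) [0.4135 0.1881 0.0518] [0.0014 0.0014]
postB (213.5, 248.07142857142858) [0.3997 0.1247 0.0538] [0.0012 0.0012]
handle (190.92857142857144, 204.35714285714286) [0.4819 0.1571 0.143 ] [0.0014 0.0014]
hubtop (169.21428571428572, 180.35714285714286) [0.5349 0.2127 0.1034] [0.0015 0.0015]
cap (218.35714285714286, 166.92857142857144) [0.5749 0.1204 0.0567] [0.001 0.001]
sleeve (171.21428571428572, 145.21428571428572) [0.6115 0.2149 0.0922] [0.0012 0.0012]
spool (233.78571428571428, 206.92857142857144) [0.4839 0.0796 0.095 ] [0.0015 0.0015]
disc (260.6428571428571, 183.78571428571428) [0.5389 0.0274 0.0633] [0.0009 0.0009]
nest (410, 204) [ 0.5082 -0.3021  0.0176] [0.0003 0.0003]
[array([0.5518, 0.236 , 0.057 ]), array([0.5461, 0.1846, 0.057 ]), array([0.5069, 0.2136, 0.057 ])]
12157.5 (154, 105, 130, 128)
disc [0.57607326 0.12125571] 0.14232928467807807 0.0006564620675759414
```

View pics/tn.png

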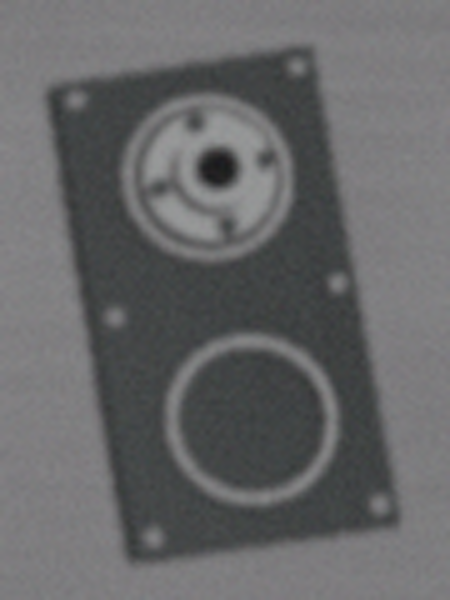

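View pics/sn.png

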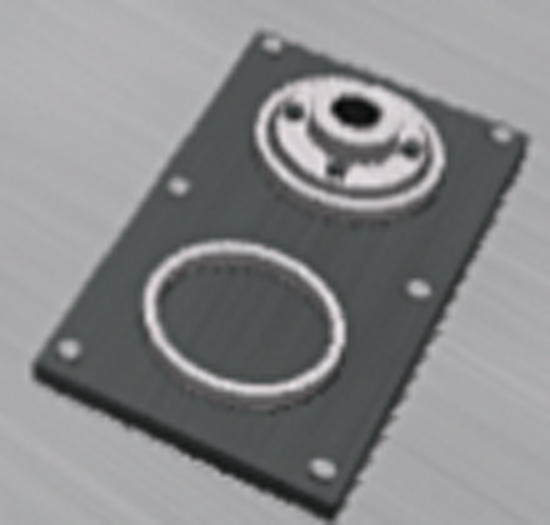

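Triangulation gives: axis (.576,.121), handle (.482,.157), fork direction 168° so pickup ≈(.478,.141), and hub (.535,.213) at 114°. The disc must therefore turn about +54° CCW. The nest is at (.508,−.302). I'll move above the handle first.

Emit:
servo_tool --targets "0 0 0 -28 -25 0 60;0 0 0 -28 -25 0 60;0 0 0 -28 -25 0 60;0 0 0 -28 -25 0 60;0 0 0 -28 -25 0 60;0 0 0 -28 -25 0 60;0 0 0 -28 -25 0 60;0 0 0 -28 -25 0 60"

```text
time: 0.77
tool_pos: [0.3873, 0.3469, 0.1945]
tcp_rot: [-0.592, -3.079, 0.011]
wrist_force: [0.9, 0.4, -0.0]
width: 0.706
```

```bash
cat > go.py <<'E'
from h import *
import sys
def go(x,y,z,yaw):
    s=bot.read_state(); M=rot(s['tcp_rot']); p=np.array(s['tool_pos'])
    cy,sy=np.cos(np.radians(yaw)),np.sin(np.radians(yaw))
    Yv=np.array([cy,sy,0]);Z=np.array([0,0,-1.]);X=np.cross(Yv,Z)
    W=np.c_[X,Yv,Z]
    rv=R.from_matrix(M.T@W).as_rotvec()
    print('t',round(s['time'],2),'pos',p.round(4),'yawY',np.degrees(np.arctan2(M[1,1],M[0,1])).round(1),'tiltz',M[:,2].round(3),'F',np.array(s['wrist_force']).round(1),'w',round(s['width'],3))
    print('shift tool mm',(M.T@(np.array([x,y,z])-p)*1000).round(1),'rotvec',rv.round(3),'q',np.array(s['q']).round(2))
go(*map(float,sys.argv[1:5]))
E
python3 go.py .482 .157 .2 69
```

```text
t 0.77 pos [0.3873 0.3469 0.1945] yawY 68.2 tiltz [-0.007 -0.006 -1.   ] F [ 0.9  0.4 -0. ] w 0.706
shift tool mm [-158.3 -141.3   -5.1] rotvec [-0.008 -0.004 -0.014] q [ 0.68 -0.02  1.93 -0.    1.24 -0.51]
```

Emit:
servo_tool --targets "0 0 0 -27 -24 -1 50;0 0 0 -27 -24 -1 50;0 0 0 -27 -24 -1 50;0 0 0 -27 -24 -1 50;0 0 0 -27 -24 -1 50;0 0 0 -22 -20 0 50;-0.01 0 -0.01 0 0 0 50;0 0 0 0 0 0 50"

```text
time: 1.43
tool_pos: [0.4836, 0.1407, 0.1971]
tcp_rot: [-0.587, -3.08, 0.003]
wrist_force: [-0.5, 0.1, -0.8]
width: 0.583
```

```bash
python3 go.py .482 .157 .115 69; python3 -c "
from h import *
snap('top','t1');snap('side','s1')"
```

```text
t 1.43 pos [0.4836 0.1407 0.1971] yawY 68.4 tiltz [-0.006 -0.001 -1.   ] F [-0.5  0.1 -0.8] w 0.583
shift tool mm [ 7.  14.8 82.1] rotvec [-0.003 -0.005 -0.01 ] q [ 0.23 -0.06  1.96  0.    1.24 -0.96]
```

Emit:
servo_tool --targets "0 0 -0.01 7 14 0 50;0 0 0 0 1 15 50;0 0 0 0 0 0 50"

```text
time: 1.78
tool_pos: [0.4807, 0.1619, 0.1817]
tcp_rot: [-0.565, -3.084, 0.002]
wrist_force: [-1.3, -0.1, -1.5]
width: 0.584
```

```bash
python3 go.py .482 .157 .115 69; python3 -c "
from h import *
a=snap('top','t1');b=snap('side','s1')
x=lambda i,r,c:cv2.resize(cv2.cvtColor(i['image'],cv2.COLOR_RGB2BGR)[r:r+130,c:c+130],None,fx=3,fy=3,interpolation=2)
cv2.imwrite('pics/z1.png',np.hstack([x(a,120,140),x(b,100,170)]))"
```

```text
t 1.78 pos [0.4807 0.1619 0.1817] yawY 69.2 tiltz [-0.007  0.    -1.   ] F [-1.3 -0.1 -1.5] w 0.584
shift tool mm [-3.4 -3.9 66.7] rotvec [-0.002 -0.006  0.004] q [ 0.27 -0.04  1.98  0.    1.21 -0.93]
```

View pics/z1.png

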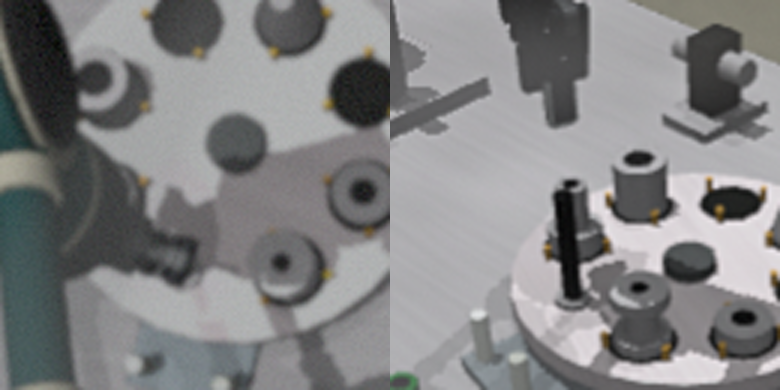

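Emit:
servo_tool --targets "0 0 0 -3 -4 0 50;0 0 0 0 0 25 50;0 0 0 0 0 25 50;0 0 0 0 0 10 50;0 0 0 0 0 3 50;0 0 0 0 0 0 50"

```text
time: 2.38
tool_pos: [0.4874, 0.1594, 0.1256]
tcp_rot: [0.558, 3.085, 0.007]
wrist_force: [0.5, -0.3, 0.2]
width: 0.59
```

```bash
python3 go.py .482 .157 .115 69
```

```text
t 2.38 pos [0.4874 0.1594 0.1256] yawY 69.5 tiltz [ 0.007  0.003 -1.   ] F [ 0.5 -0.3  0.2] w 0.59
shift tool mm [ 4.3 -4.2 10.6] rotvec [0.005 0.005 0.009] q [ 0.27  0.01  2.03  0.    1.09 -0.95]
```

Emit:
servo_tool --targets "0 0 0 4 -4 8 30;0 0 0 0 0 2 24;0 0 0 0 0 0 22;0 0 0 0 0 0 22;0 0 0 0 0 0 22;0 0 0 0 0 0 22" --newtons 20

```text
time: 2.88
tool_pos: [0.4847, 0.1573, 0.1192]
tcp_rot: [0.558, 3.08, 0.011]
wrist_force: [-0.4, 0.2, 0.5]
width: 0.258
```

```bash
python3 go.py .482 .157 .115 69
```

```text
t 2.88 pos [0.4847 0.1573 0.1192] yawY 69.5 tiltz [ 0.013  0.005 -1.   ] F [-0.4  0.2  0.5] w 0.258
shift tool mm [ 2.4 -1.2  4.2] rotvec [0.009 0.01  0.008] q [ 0.26  0.01  2.05  0.    1.07 -0.95]
```

Emit:
servo_tool --targets "0.009 0.01 -0.07 2 -7 3 22;0 0 -0.07 -0.3 -7 0 22;0 0 -0.07 -0.3 -7 0 22;0 0 -0.07 -0.3 -7 0 22;0 0 -0.07 -0.3 -7 0 22;0 0 0 0 0 0 22"

```text
time: 3.38
tool_pos: [0.4788, 0.1237, 0.1189]
tcp_rot: [-0.015, 3.136, 0.001]
wrist_force: [-0.3, 0.1, 0.1]
width: 0.258
```

```bash
cat > arc.py <<'E'
import sys
from h import *
import runpy
s=bot.read_state();p=np.array(s['tool_pos']);d=p[:2]-[.576,.121]
print('arc r',np.hypot(*d).round(4),'ang',np.degrees(np.arctan2(d[1],d[0]))%360)
E
python3 arc.py; python3 go.py .492 .0665 .115 123;  python3 -c "
from h import *
a=snap('top','t2');b=snap('side','s2')
x=lambda i,r,c:cv2.resize(cv2.cvtColor(i['image'],cv2.COLOR_RGB2BGR)[r:r+130,c:c+130],None,fx=3,fy=3,interpolation=2)
cv2.imwrite('pics/z2.png',np.hstack([x(a,120,140),x(b,100,200)]))"
```

```text
arc r 0.0973 ang 178.43430511406152
t 3.38 pos [0.4788 0.1237 0.1189] yawY 90.6 tiltz [ 0.005  0.    -1.   ] F [-0.3  0.1  0.1] w 0.258
shift tool mm [-12.7 -57.3   4. ] rotvec [-0.001  0.005 -0.566] q [ 0.2  -0.01  2.07 -0.    1.07 -1.38]
```

View pics/z2.png

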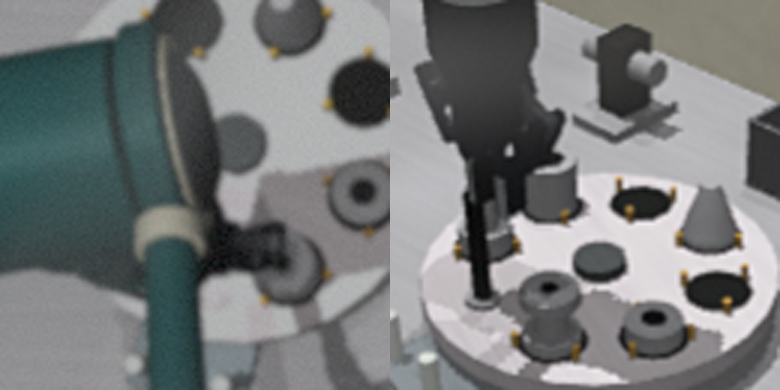

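```bash
python3 -c "
from h import *
b=snap('side','s3');s=bot.read_state();M=rot(s['tcp_rot']);p=s['tool_pos']
i=cv2.cvtColor(b['image'],cv2.COLOR_RGB2BGR)
print(proj(b,p),proj(b,[.482,.157,.143]),proj(b,[.482,.157,.045]))
z=cv2.resize(i[120:220,180:300],None,fx=6,fy=6,interpolation=2)
for k in(-.011,.011):
  q=proj(b,p+M[:,1]*k); cv2.circle(z,tuple(int(v) for v in (q-[180,120])*6),4,(0,0,255),-1)
cv2.imwrite('pics/z3.png',z)"
```

```text
[237.30802905 179.2852176 ] [227.87296716 164.19557514] [231.32142587 199.31725326]
```

View pics/z3.png

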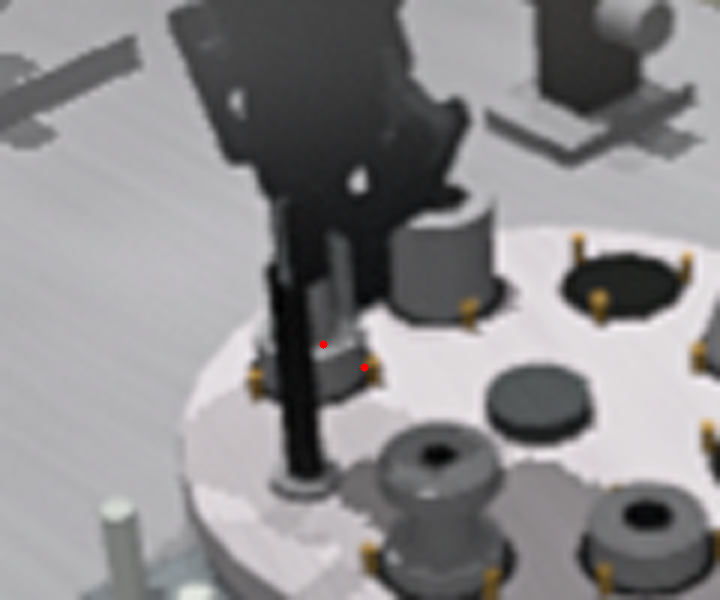

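```bash
python3 -c "
from h import *
import pickle
a=pickle.load(open('c0.pkl','rb'));T=a['top'];S=a['side']
print('z1 tcp side',proj(S,[.4807,.1619,.1817]),'top',proj(T,[.4807,.1619,.1817]))
print('start tcp',proj(S,[.258,.623,.201]),proj(T,[.258,.623,.201]))
for n in (145,):
  print(onz(T,145+205/3.5-.4,95+408/3.5-.4,.045),onz(S,190+205/5,135+328/5,.045))
b=cv2.imread('pics/s3.png');t=cv2.imread('pics/t2.png')
s=bot.read_state();p=s['tool_pos'];print('top tcp',proj(T,p))
cv2.imwrite('pics/z4.png',np.hstack([cv2.resize(b[60:220,170:270],(375,600),interpolation=2),cv2.resize(t[150:250,170:270],(420,420),interpolation=2)if 0 else cv2.resize(t[150:250,190:260],(420,600),interpolation=2)]))
"
```

```text
z1 tcp side [224.48424534 148.65852779] top [183.25079339 202.99241097]
start tcp [ 32.99488046 111.71043941] [-93.86754072 323.72726084]
[0.47996    0.15099713 0.045     ] [0.47816118 0.15378788 0.045     ]
top tcp [209.24399482 208.14876128]
```

View pics/z4.png

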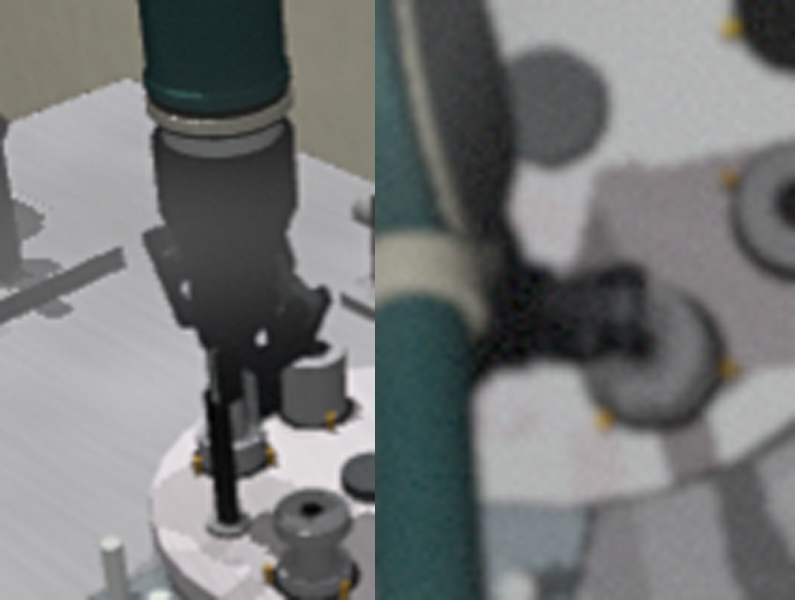

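View pics/s1.png

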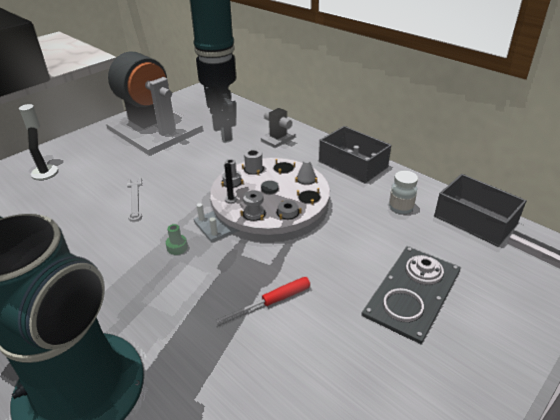

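```bash
python3 -c "
from h import *
import pickle
a=pickle.load(open('c0.pkl','rb'));T=a['top'];S=a['side']
print(tri(T,(203,208),S,(226,141)))
print(tri(T,(232,206),S,(240,171)))
print(rot(T['orientation']).round(3),rot(S['orientation']).round(3))
t=cv2.imread('pics/t2.png');u=cv2.imread('pics/t1.png')
f=lambda i:np.clip(cv2.resize(i[150:250,170:270],None,fx=4,fy=4,interpolation=2).astype(float)*2.2,0,255).astype(np.uint8)
cv2.imwrite('pics/z5.png',np.hstack([f(u),f(t)]))
"
```

```text
(array([0.46254678, 0.12048221, 0.22495308]), [np.float64(0.00641342679865011), np.float64(0.006413426798650006)])
(array([0.46891609, 0.08119172, 0.16651066]), [np.float64(0.012713475030570486), np.float64(0.012713475030570437)])
[[ 0.023  0.994 -0.104]
 [-1.     0.021 -0.019]
 [-0.016  0.104  0.994]] [[ 0.693  0.45  -0.562]
 [-0.72   0.416 -0.555]
 [-0.016  0.79   0.613]]
```

View pics/z5.png

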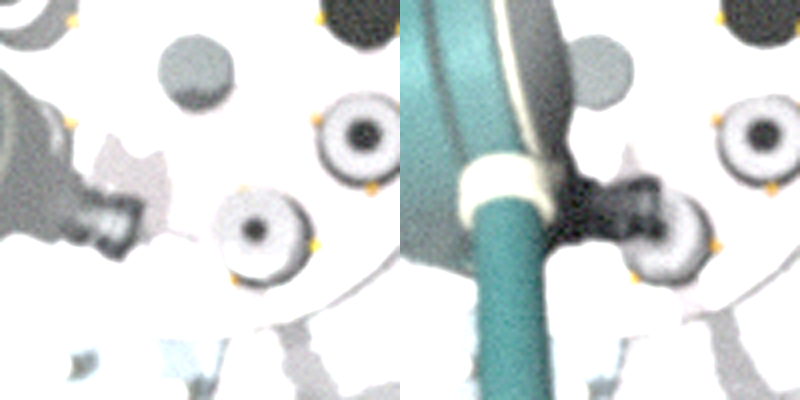

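```bash
python3 -c "
from h import *
t=cv2.imread('pics/s3.png');u=cv2.imread('pics/s2.png')
f=lambda i:np.clip(255*(cv2.resize(i[120:205,200:280],None,fx=7,fy=7,interpolation=cv2.INTER_NEAREST)/255.)**.5,0,255).astype(np.uint8)
cv2.imwrite('pics/z6.png',f(t))
"
```

```text
(no output)
```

View pics/z6.png

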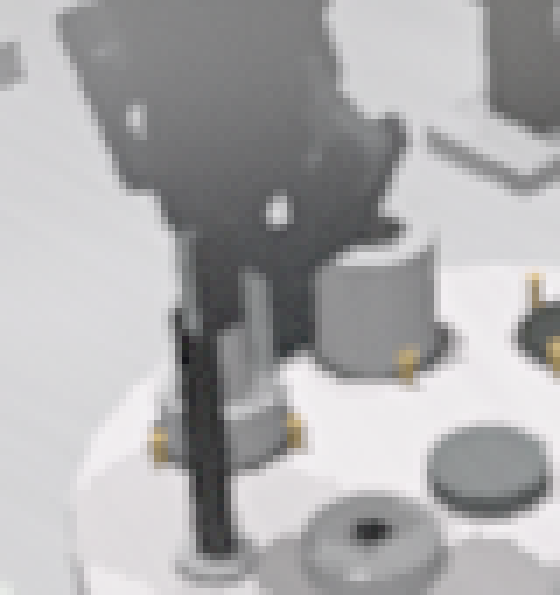

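```bash
python3 -c "
from h import *
import pickle
a=pickle.load(open('c0.pkl','rb'));T=a['top'];S=a['side']
for z in(.119,.13,.14,.15):
  print(z,[proj(S,[.479,.124+k,z]).round(1) for k in(-.024,-.011,.011,.024)])
  print(z,'s1',proj(S,[.4807-.01,.1619-.025,z+.062]).round(1), proj(S,[.4807+.01,.1619+.025,z+.062]).round(1))
print(onz(S,241.5,170,.12),onz(S,241.5,170,.145))
print(bot.read_state())
u=cv2.imread('pics/s1.png')
f=lambda i:np.clip(255*(cv2.resize(i[70:155,190:270],None,fx=7,fy=7,interpolation=cv2.INTER_NEAREST)/255.)**.5,0,255).astype(np.uint8)
cv2.imwrite('pics/z7.png',f(u))
"
```

```text
0.119 [array([244.9, 183.6]), array([240.9, 181.3]), array([234.2, 177.4]), array([230.4, 175.2])]
0.119 s1 [228.6 154.8] [220.6 143.3]
0.13 [array([244.6, 179.4]), array([240.6, 177.1]), array([233.9, 173.3]), array([230. , 171.1])]
0.13 s1 [228.2 150.4] [220.1 139. ]
0.14 [array([244.3, 175.6]), array([240.3, 173.3]), array([233.5, 169.6]), array([229.6, 167.4])]
0.14 s1 [227.8 146.3] [219.7 135. ]
0.15 [array([244. , 171.7]), array([239.9, 169.5]), array([233.2, 165.7]), array([229.3, 163.6])]
0.15 s1 [227.4 142.2] [219.3 131. ]
[0.50927916 0.14409363 0.12      ] [0.48479204 0.11484617 0.145     ]
{'time': 3.5333, 'q': array([ 2.04329790e-01, -1.27276859e-02,  2.07447371e+00, -6.53753238e-06,
        1.07439600e+00, -1.37271434e+00]), 'joint_vel': array([ 0.00573299,  0.00229837, -0.00137033, -0.00225678, -0.00066379,
       -0.00511768]), 'joint_torque': array([-1.92812188e-01, -3.32705891e+01, -3.38732350e+01, -1.97989441e-02,
       -2.00540037e-02, -2.44890398e-02]), 'tool_pos': array([0.47886757, 0.12465855, 0.11888678]), 'tcp_rot': array([-9.80217172e-03,  3.13623506e+00,  1.69933910e-03]), 'wrist_force': array([0.25014151, 0.0576128 , 1.19504149]), 'torque': array([-0.00223807,  0.025662  , -0.02504324]), 'width': 0.259083068794288}
```

View pics/z7.png

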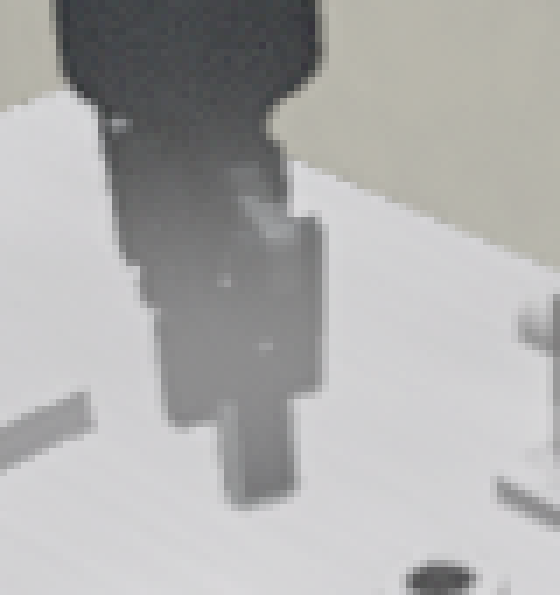

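Observation: the disc did not turn. In the side view the fingertips (≈(242,170)) sit about 28 mm higher than the reported TCP would project, so they passed over the post's top. I'll go back over the post and descend deeper, checking with the pictures.

Emit:
servo_tool --targets "0 0 0 0 0 -12 50;0 0 0.09 0 8 0 50;0 0 0.09 0 8 0 50;0 0 0.09 0 8 0 50;0 0 0.09 0 8 0 50;0 0 0 0 0 0 50"

```text
time: 4.03
tool_pos: [0.4848, 0.1596, 0.1366]
tcp_rot: [0.587, 3.078, 0.007]
wrist_force: [0.3, 0.2, 0.1]
width: 0.588
```

```bash
python3 go.py .482 .157 .095 69
```

```text
t 4.03 pos [0.4848 0.1596 0.1366] yawY 68.4 tiltz [ 0.009  0.003 -1.   ] F [0.3 0.2 0.1] w 0.588
shift tool mm [ 1.9 -3.7 41.5] rotvec [ 0.006  0.007 -0.01 ] q [ 0.27 -0.    2.03  0.    1.11 -0.93]
```

Emit:
servo_tool --targets "0.006 0.007 -0.01 2 -3 0 50;0 0 0 0 0 0 50"

```text
time: 4.2
tool_pos: [0.4821, 0.1582, 0.138]
tcp_rot: [0.564, 3.09, -0.0]
wrist_force: [-0.4, -0.6, -0.5]
width: 0.582
```

```bash
python3 go.py .482 .157 .095 69; cat > sz.py <<'E'
from h import *
import sys
n=sys.argv[1]; b=snap('side','s'+n)
r,c=int(sys.argv[2]),int(sys.argv[3])
i=cv2.cvtColor(b['image'],cv2.COLOR_RGB2BGR)
cv2.imwrite('pics/sz%s.png'%n,np.clip(255*(cv2.resize(i[r:r+85,c:c+100],None,fx=7,fy=7,interpolation=cv2.INTER_NEAREST)/255.)**.5,0,255).astype(np.uint8))
s=bot.read_state();print('tcp in crop',(proj(b,s['tool_pos'])-[c,r])*7)
E
python3 sz.py 4 120 190
```

```text
t 4.2 pos [0.4821 0.1582 0.138 ] yawY 69.3 tiltz [ 0. -0. -1.] F [-0.4 -0.6 -0.5] w 0.582
shift tool mm [-0.3 -1.1 43. ] rotvec [-0.     0.001  0.006] q [ 0.27 -0.    2.03 -0.    1.12 -0.94]
tcp in crop [264.69900961 320.57127577]
```

View pics/sz4.png

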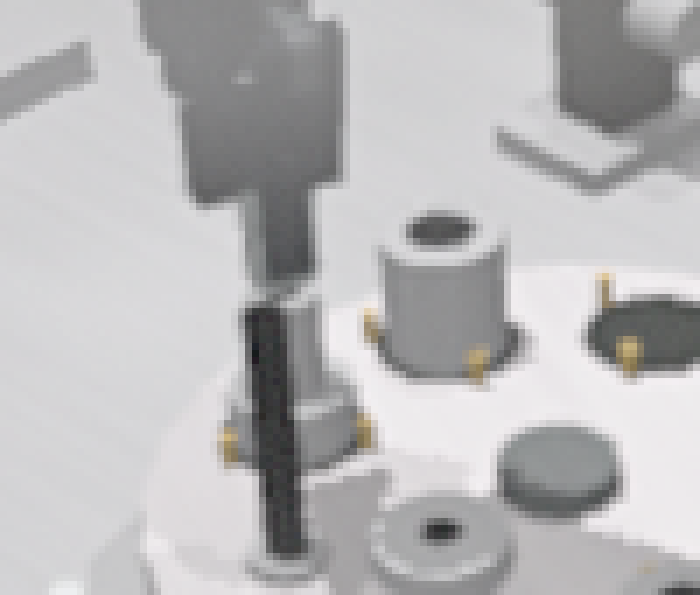

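Emit:
servo_tool --targets "0 0 0 0 0 12 50;0 0 0 0 0 12 50;0 0 0 0 0 10 50;0 0 0 0 0 8 50;0 0 0 0 0 5 50;0 0 0 0 0 0 50"

```text
time: 4.75
tool_pos: [0.4807, 0.1564, 0.0848]
tcp_rot: [-0.562, -3.089, 0.002]
wrist_force: [-0.4, -0.9, -0.6]
width: 0.584
```

```bash
python3 go.py .482 .157 .088 69;python3 sz.py 5 120 190
```

```text
t 4.75 pos [0.4807 0.1564 0.0848] yawY 69.4 tiltz [-0.002 -0.001 -1.   ] F [-0.4 -0.9 -0.6] w 0.584
shift tool mm [-1.   1.1 -3.2] rotvec [-0.002 -0.001  0.007] q [ 0.27  0.05  2.08 -0.    1.01 -0.94]
tcp in crop [277.89241407 460.19099635]
```

View pics/sz5.png

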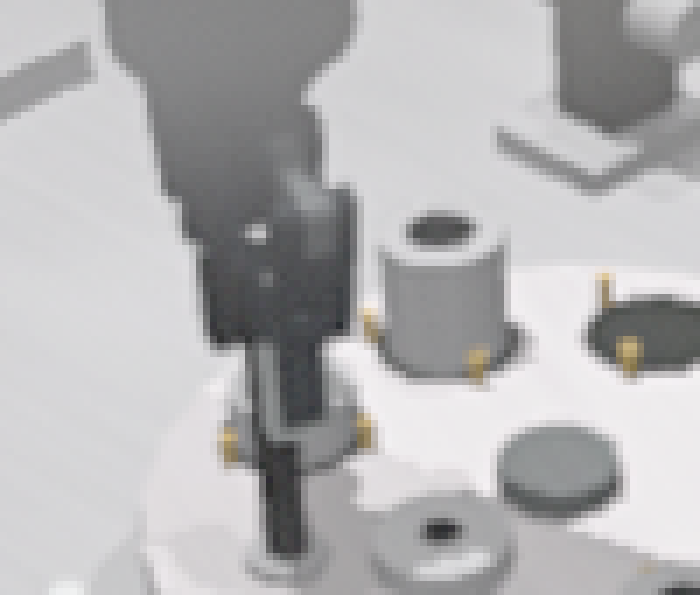

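Emit:
servo_tool --targets "0 0 0 -1 1 -3 20;0 0 0 0 0 0 20;0 0 0 0 0 0 20;0 0 0 0 0 0 20;0 0 0 0 0 0 20"

```text
time: 5.22
tool_pos: [0.4834, 0.1574, 0.0896]
tcp_rot: [0.562, 3.09, -0.001]
wrist_force: [0.1, 0.5, -0.7]
width: 0.239
```

```bash
python3 go.py .482 .157 .09 69;python3 arc.py
```

```text
t 5.22 pos [0.4834 0.1574 0.0896] yawY 69.4 tiltz [ 0.    -0.001 -1.   ] F [ 0.1  0.5 -0.7] w 0.239
shift tool mm [ 1.2 -0.9 -0.4] rotvec [-0.     0.001  0.007] q [ 0.27  0.05  2.07 -0.    1.02 -0.94]
arc r 0.0995 ang 158.54631879547946
```

Emit:
servo_tool --targets "0 0 -0.07 0 -7 0 20;0 0 -0.07 -0.3 -7 0 20;0 0 -0.07 -0.3 -7 0 20;0 0 -0.07 -0.3 -7 0 20;0 0 0 0 0 0 20"

```text
time: 5.63
tool_pos: [0.4789, 0.1329, 0.0915]
tcp_rot: [0.104, 3.135, 0.009]
wrist_force: [0.2, -12.5, -1.0]
width: 0.231
```

```bash
python3 go.py .492 .0665 .09 123;python3 arc.py;python3 sz.py 6 130 190
```

```text
t 5.63 pos [0.4789 0.1329 0.0915] yawY 86.2 tiltz [ 0.005  0.006 -1.   ] F [  0.2 -12.5  -1. ] w 0.231
shift tool mm [-17.5 -65.4   1.2] rotvec [ 0.004  0.006 -0.643] q [ 0.22  0.02  2.1   0.01  1.02 -1.29]
arc r 0.0979 ang 172.9894325566765
tcp in crop [320.11668475 404.92992442]
```

View pics/sz6.png

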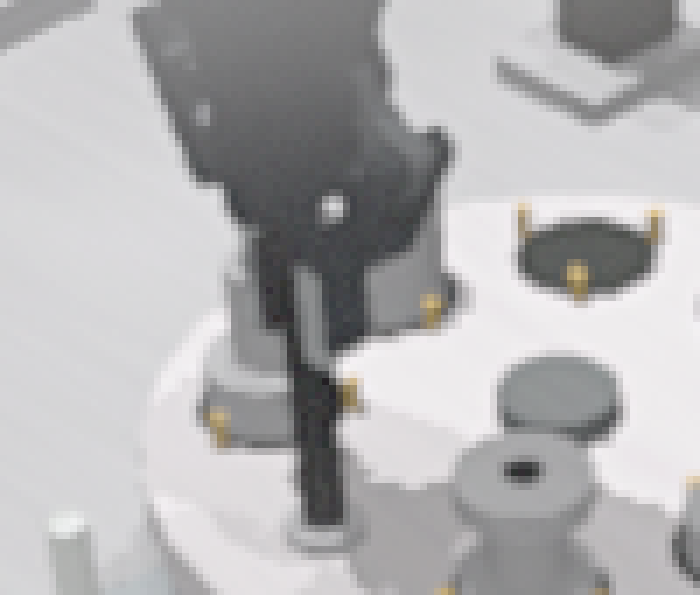

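Emit:
servo_tool --targets "-0.004 0.004 -0.07 -0.5 -6.5 1 20;0 0 -0.07 -0.5 -6.5 0 20;0 0 -0.07 -0.5 -6.5 0 20;0 0 -0.07 -0.5 -6.5 0 20;0 0 -0.05 -0.2 -4 0 20;0 0 0 0 0 0 20"

```text
time: 6.18
tool_pos: [0.4832, 0.1073, 0.0918]
tcp_rot: [-0.409, 3.111, 0.025]
wrist_force: [-1.0, 0.1, -0.7]
width: 0.234
```

```bash
python3 go.py .492 .0665 .09 123;python3 arc.py
```

```text
t 6.18 pos [0.4832 0.1073 0.0918] yawY 105.0 tiltz [ 0.002  0.017 -1.   ] F [-1.   0.1 -0.7] w 0.234
shift tool mm [  2.1 -41.7   1.1] rotvec [ 0.014  0.009 -0.315] q [ 0.16  0.02  2.1   0.02  1.02 -1.69]
arc r 0.0938 ang 188.40569764567888
```

Emit:
servo_tool --targets "0.014 0.009 -0.02 3 -8 1 20;0 0 -0.05 2 -8 0 20;0 0 -0.05 0 -8 0 20;0 0 -0.05 0 -8 0 20;0 0 -0.05 0 -6 0 20;0 0 0 0 0 0 20"

```text
time: 6.68
tool_pos: [0.4922, 0.0734, 0.0922]
tcp_rot: [-0.743, 3.052, 0.008]
wrist_force: [0.7, 0.9, -0.0]
width: 0.232
```

```bash
python3 go.py .492 .0665 .09 123;python3 arc.py;python3 sz.py 7 130 190
```

```text
t 6.68 pos [0.4922 0.0734 0.0922] yawY 117.3 tiltz [-0.001  0.005 -1.   ] F [ 0.7  0.9 -0. ] w 0.232
shift tool mm [ 3.4 -6.1  2.1] rotvec [ 0.005  0.002 -0.099] q [ 0.09  0.03  2.09  0.01  1.03 -1.96]
arc r 0.0964 ang 209.57847962993645
tcp in crop [476.38596381 459.53390959]
```

View pics/sz7.png

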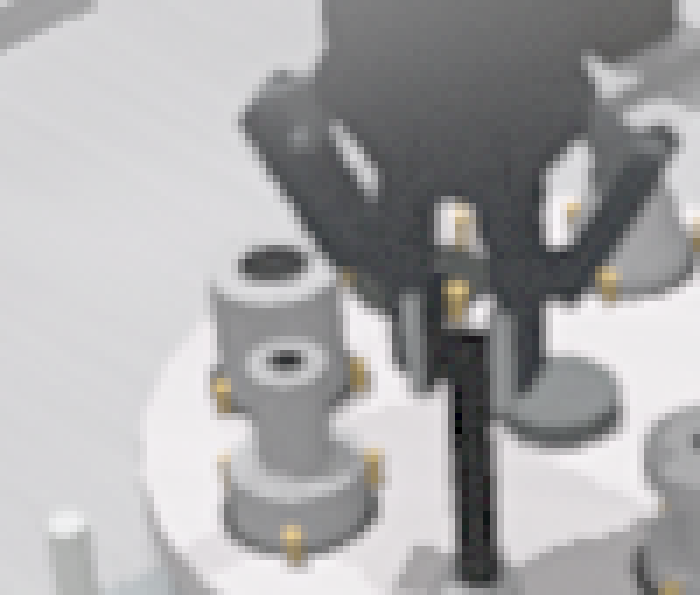

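```bash
python3 -c "
from h import *
import pickle
S=pickle.load(open('c0.pkl','rb'))['side']
for x,y,z in ((231.1,181.1,.104),(190+302/7,130+525/7,.045),(190+470/7,130+335/7,.145)):
  p=onz(S,x-.5,y-.5,z);d=p[:2]-[.576,.121];print(p,np.hypot(*d),np.degrees(np.arctan2(d[1],d[0]))%360)
"
```

```text
[0.47882414 0.14887381 0.104     ] 0.10109449214750793 163.99505188311744
[0.47079807 0.13967752 0.045     ] 0.1068470647475296 169.93262698895006
[0.48747588 0.06999812 0.145     ] 0.10216512014923017 209.94776426449437
```

Emit:
servo_tool --targets "0 0 -0.06 3 -5 0 20;0 0 -0.03 1 -3 0 20;0 0 0 0 0 0 20;0 0 0 0 0 0 20"

```text
time: 7.07
tool_pos: [0.4926, 0.0667, 0.0925]
tcp_rot: [-0.865, 3.018, 0.01]
wrist_force: [-0.5, -0.2, -0.1]
width: 0.234
```

```bash
python3 go.py .492 .0665 .09 123;python3 arc.py;python3 sz.py 8 130 190
```

```text
t 7.07 pos [0.4926 0.0667 0.0925] yawY 122.0 tiltz [-0.     0.006 -1.   ] F [-0.5 -0.2 -0.1] w 0.234
shift tool mm [0.6 0.2 2.5] rotvec [ 0.006  0.003 -0.018] q [ 0.08  0.02  2.09  0.01  1.03 -2.05]
arc r 0.0995 ang 213.07679065120092
tcp in crop [493.21206602 466.73495575]
```

View pics/sz8.png

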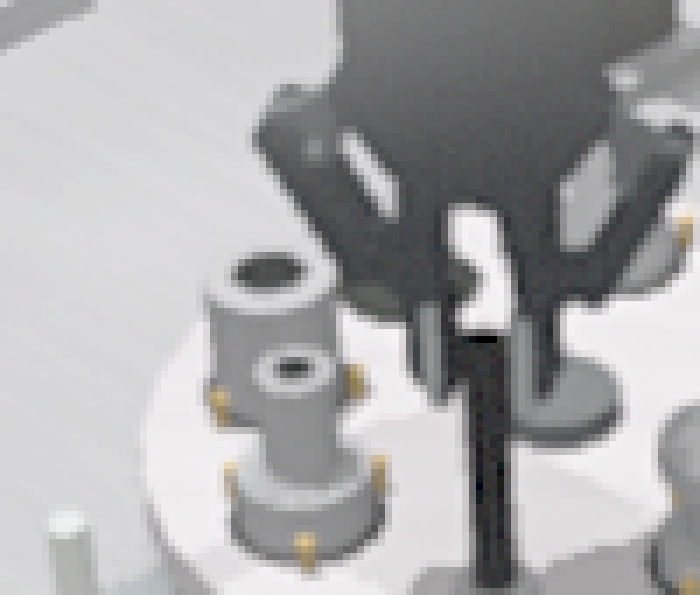

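Emit:
servo_tool --targets "0 0 0 0 0 0 45;0 0 0 0 0 0 45;0 0 0 0 0 0 45;0 0 0 0 0 -30 45;0 0 0 0 0 -35 45;0 0 0 0 0 -35 45;0 0 0 0 0 0 45;0 0 0 0 0 0 45"

```text
time: 7.78
tool_pos: [0.4896, 0.0671, 0.1938]
tcp_rot: [0.858, -3.016, -0.012]
wrist_force: [0.4, -0.3, -0.2]
width: 0.524
```

```bash
python3 -c "
from h import *
a=snap('top','t9');b=snap('side','s9')
x=lambda i,r,c:cv2.resize(cv2.cvtColor(i['image'],cv2.COLOR_RGB2BGR)[r:r+120,c:c+80],None,fx=5,fy=5,interpolation=2)
cv2.imwrite('pics/z9.png',np.hstack([x(a,140,150),x(b,120,195)]))"; python3 go.py .478 .1416 .19 -12
```

```text
t 7.88 pos [0.4899 0.0671 0.1934] yawY 121.8 tiltz [-0.007  0.006 -1.   ] F [0.3 0.1 0.6] w 0.526
shift tool mm [-29.1  69.6   3.9] rotvec [ 1.000e-03 -1.200e-02  2.334e+00] q [ 0.08 -0.07  1.99  0.01  1.23 -2.05]
```

View pics/z9.png

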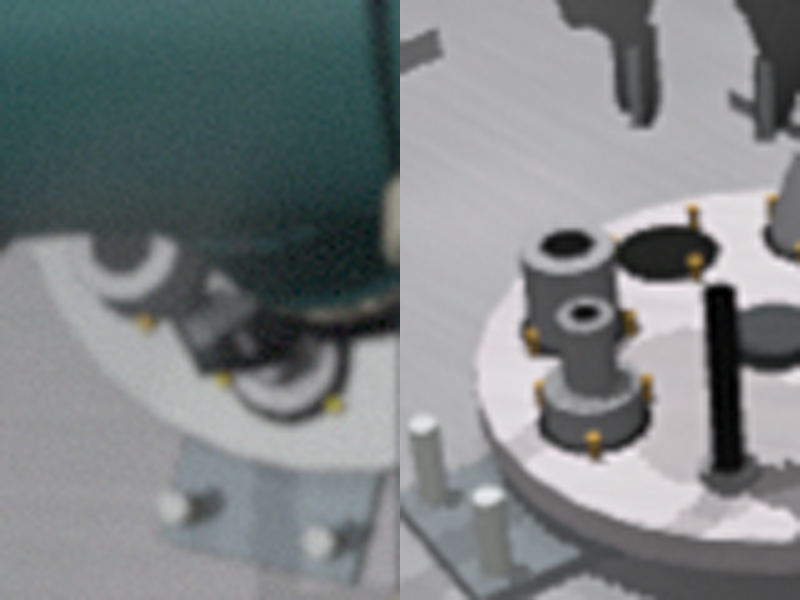

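Side view: the hub (neck top ≈(232,182) px) stands at the fork, and the handle is free with the fingers clear above. I'll turn the wrist, then step aside for a clean two-view measurement.

Emit:
servo_tool --targets "0 0 0.123 0 0 0 60;0 0 0.123 0 0 0 60;0 0 0.123 0 0 0 60;0 0 0.123 0 0 0 60;0 0 0.123 0 0 0 60;0 0 0.123 0 0 0 60;0 0 0.123 0 0 0 60;0 0 0.123 0 0 0 60"

```text
time: 8.55
tool_pos: [0.4819, 0.0666, 0.1803]
tcp_rot: [-0.693, -3.036, 0.004]
wrist_force: [0.7, 0.6, -0.0]
width: 0.703
```

Emit:
servo_tool --targets "0 0 0.123 0 0 0 60;0 0 0.123 0 0 0 60;0 0 0.123 0 0 0 60;0 0 0.123 0 0 0 60;0 0 0.123 0 0 0 60;0 0 0.123 0 0 0 60;0 0 0.123 0 0 0 60;0 0 0.123 0 0 0 60"

```text
time: 9.22
tool_pos: [0.4717, 0.0659, 0.1646]
tcp_rot: [-2.054, -2.322, 0.052]
wrist_force: [0.4, 0.4, -1.0]
width: 0.698
```

```bash
python3 go.py .478 -.12 .2 -12
```

```text
t 9.22 pos [0.4717 0.0659 0.1646] yawY 7.0 tiltz [-0.053  0.002 -0.999] F [ 0.4  0.4 -1. ] w 0.698
shift tool mm [-185.   -18.3  -36. ] rotvec [-0.053  0.001  0.332] q [ 0.08 -0.05  2.02  0.01  1.22 -0.04]
```

Emit:
servo_tool --targets "-0.053 0 0.11 -30 -3 -12 60;0 0 0.11 -35 -6 -6 60;0 0 0.11 -35 -8 -6 60;0 0 0 -30 0 0 60;0 0 0 -30 0 0 60;0 0 0 -25 0 0 60;0 0 0 0 0 0 60"

```text
time: 9.8
tool_pos: [0.4281, -0.12, 0.1756]
tcp_rot: [-2.441, -1.95, 0.015]
wrist_force: [-0.4, 0.4, -0.6]
width: 0.705
```

```bash
python3 -c "
from h import *
import pickle
a=snap('top','t10');b=snap('side','s10');pickle.dump((a,b),open('c10.pkl','wb'))
x=lambda i,r,c:cv2.resize(cv2.cvtColor(i['image'],cv2.COLOR_RGB2BGR)[r:r+100,c:c+66],None,fx=6,fy=6,interpolation=2)
cv2.imwrite('pics/z10.png',np.hstack([x(a,160,165),x(b,160,195)]))"; python3 go.py .478 .1416 .2 -12
```

```text
t 9.9 pos [ 0.4287 -0.1171  0.1754] yawY -12.7 tiltz [-0.018  0.01  -1.   ] F [-0.5 -0.1 -0.1] w 0.705
shift tool mm [263.4  -9.4 -22.9] rotvec [-0.02  -0.006 -0.013] q [-0.33 -0.15  2.09  0.    1.22 -0.1 ]
```

View pics/z10.png

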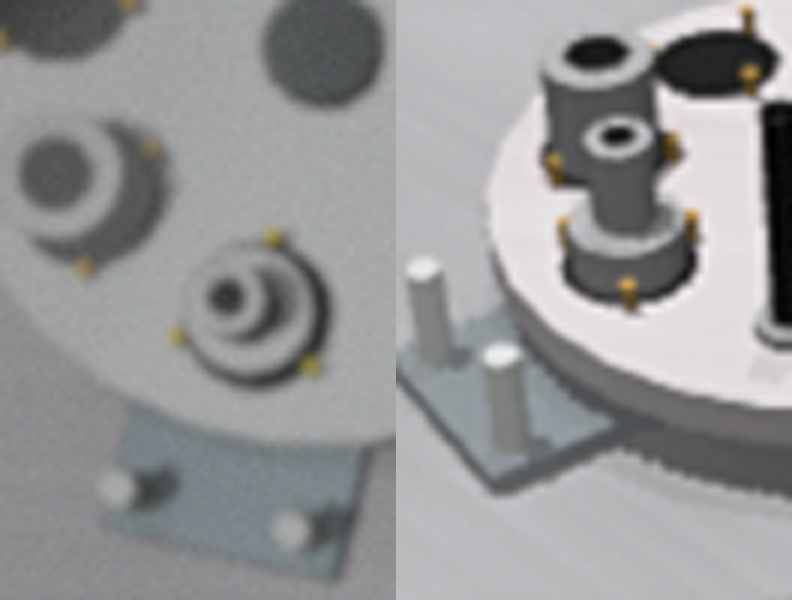

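View pics/s10.png

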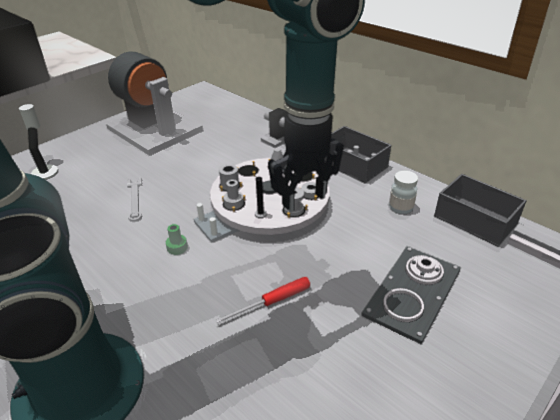

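Top view: hub neck hole at ≈(203,209.5), foot centred near (208,212). Side view: neck top at ≈(232,182). I'll triangulate the hub and look at the fingertips in both views, to check the TCP offset.

```bash
python3 -c "
from h import *
import pickle
T,S=pickle.load(open('c10.pkl','rb'))
x,r=tri(T,(165+230.5/6-.5,160+297.5/6-.5),S,(195+221.5/6-.5,160+135/6-.5));print('hub',x,r)
for k,u,v in(('A',(121,490),(28,268)),('B',(294,529),(105,355))):
  print(k,tri(T,(165+u[0]/6-.42,160+u[1]/6-.42),S,(195+v[0]/6-.42,160+v[1]/6-.42)))
p=np.array([.4287,-.1171,.1754]);print(proj(T,p),proj(S,p))
f=lambda i,r,c,h,w,k:np.clip(255*(cv2.resize(cv2.cvtColor(i['image'],cv2.COLOR_RGB2BGR)[r:r+h,c:c+w],None,fx=k,fy=k,interpolation=0)/255.)**.5,0,255).astype(np.uint8)
cv2.imwrite('pics/z11a.png',f(T,170,260,120,150,5));cv2.imwrite('pics/z11b.png',f(S,130,250,100,110,6))
"
```

```text
hub [0.47687292 0.14112698 0.10487263] [np.float64(0.0017430856193317139), np.float64(0.0017430856193316727)]
A (array([0.41276521, 0.18667374, 0.0539906 ]), [np.float64(0.0013247150603947692), np.float64(0.0013247150603947887)])
B (array([0.40008636, 0.12498802, 0.05300013]), [np.float64(0.0016015099899186539), np.float64(0.001601509989918753)])
[333.03166628 234.45702112] [304.31535015 216.74317312]
```

View pics/z11a.png

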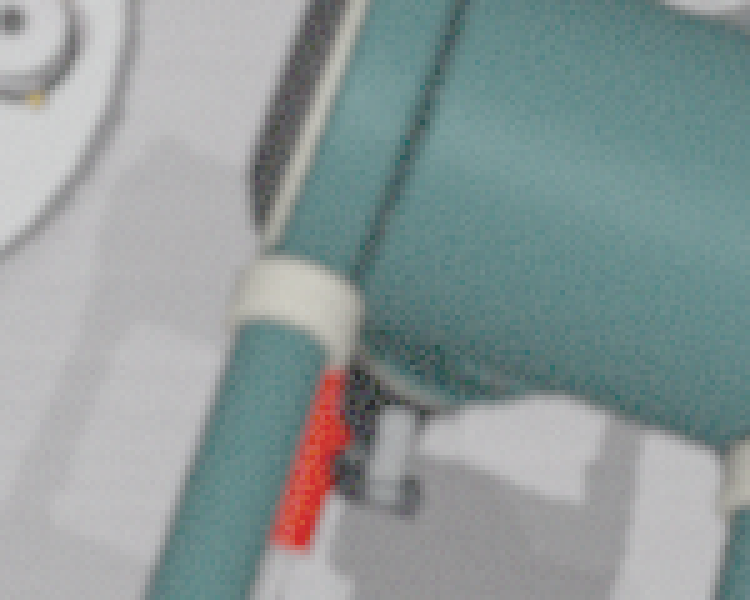

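View pics/z11b.png

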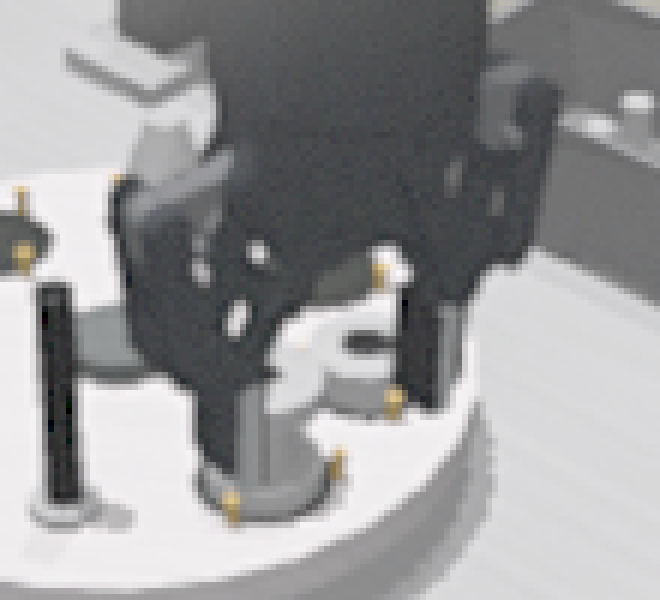

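Emit:
servo_tool --targets "-0.02 -0.006 -0.01 35 -1 -12 50;0 0 0 37 -1 -12 50;0 0 0 37 -1 0 50;0 0 0 37 -1 0 50;0 0 0 37 -1 0 50;0 0 0 37 -1 0 50;0 0 0 30 -1 0 50;0 0 0 0 0 0 50"

```text
time: 10.57
tool_pos: [0.4735, 0.1463, 0.1947]
tcp_rot: [-2.441, -1.965, 0.004]
wrist_force: [-0.2, -0.2, 0.4]
width: 0.589
```

```bash
python3 go.py .477 .141 .15 -12
```

```text
t 10.57 pos [0.4735 0.1463 0.1947] yawY -12.3 tiltz [-0.007  0.005 -1.   ] F [-0.2 -0.2  0.4] w 0.589
shift tool mm [-4.6  5.  44.6] rotvec [-0.008 -0.004 -0.006] q [ 0.24 -0.07  1.98  0.01  1.23  0.46]
```

Emit:
servo_tool --targets "-0.008 -0.004 0 -4 5 15 50;0 0 0 0 0 25 50;0 0 0 0 0 20 50;0 0 0 0 0 10 50;0 0 0 0 0 0 50"

```text
time: 10.98
tool_pos: [0.4749, 0.1504, 0.1205]
tcp_rot: [-2.431, -1.987, 0.002]
wrist_force: [-0.6, 0.4, -0.1]
width: 0.587
```

```bash
python3 go.py .477 .141 .055 -12;python3 sz.py 11 130 190
```

```text
t 10.98 pos [0.4749 0.1504 0.1205] yawY -11.5 tiltz [-0.002  0.001 -1.   ] F [-0.6  0.4 -0.1] w 0.587
shift tool mm [-8.8  4.1 65.5] rotvec [-0.002 -0.     0.009] q [ 0.26 -0.    2.06  0.    1.08  0.46]
tcp in crop [268.11698693 312.78154335]
```

View pics/sz11.png

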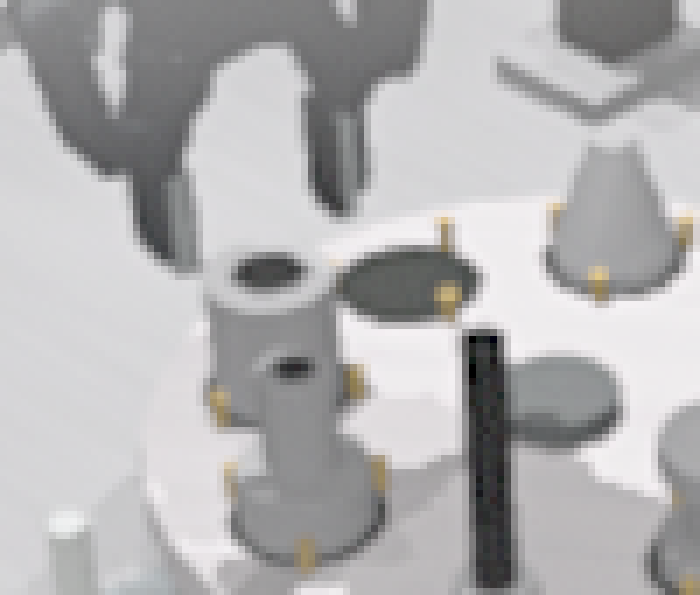

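Emit:
servo_tool --targets "0 0 0.01 -9 4 0 50;0 0 0 0 0 0 50;0 0 0 0 0 0 50"

```text
time: 11.28
tool_pos: [0.4784, 0.1403, 0.1233]
tcp_rot: [-2.442, -1.975, -0.002]
wrist_force: [-0.0, -0.7, -0.0]
width: 0.59
```

```bash
python3 go.py .477 .141 .055 -12
```

```text
t 11.28 pos [0.4784 0.1403 0.1233] yawY -12.1 tiltz [ 0.     0.001 -1.   ] F [-0.  -0.7 -0. ] w 0.59
shift tool mm [ 0.3 -1.5 68.3] rotvec [ 0.    -0.001 -0.001] q [ 0.23 -0.01  2.06  0.    1.09  0.44]
```

Emit:
servo_tool --targets "0 0 0 0 -1 16 50;0 0 0 0 0 15 50;0 0 0 0 0 12 50;0 0 0 0 0 7 50;0 0 0 0 0 0 50;0 0 0 0 0 0 50"

```text
time: 11.78
tool_pos: [0.4853, 0.14, 0.0801]
tcp_rot: [2.443, 1.966, 0.024]
wrist_force: [-0.3, -0.5, 0.5]
width: 0.586
```

```bash
python3 go.py .477 .141 .055 -12;python3 sz.py 12 130 190
```

```text
t 11.78 pos [0.4853 0.14   0.0801] yawY -12.4 tiltz [ 0.016  0.005 -1.   ] F [-0.3 -0.5  0.5] w 0.586
shift tool mm [-1.  -8.6 25. ] rotvec [ 0.015 -0.008 -0.006] q [0.23 0.04 2.1  0.   0.98 0.45]
tcp in crop [322.77778087 415.95664628]
```

View pics/sz12.png

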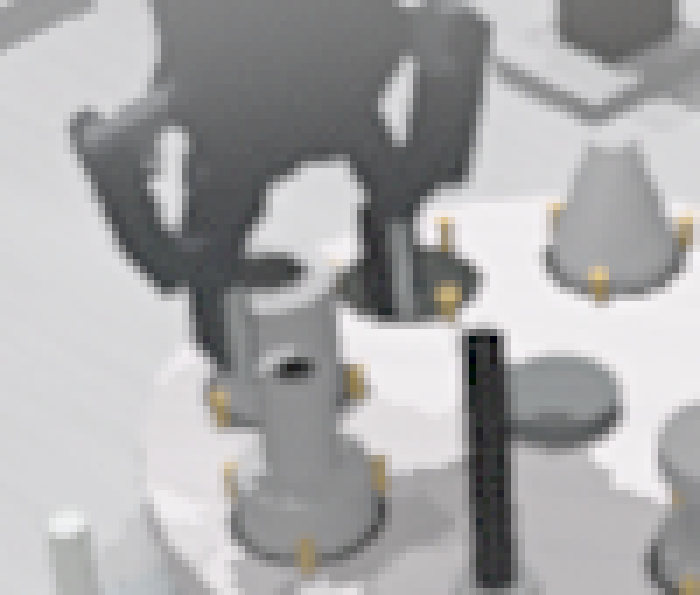

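Emit:
servo_tool --targets "0.015 -0.008 0 -1 -8 0 50;0 0 0 0 -1 0 50;0 0 0 0 0 0 50"

```text
time: 12.08
tool_pos: [0.4771, 0.1413, 0.0825]
tcp_rot: [2.448, 1.969, 0.003]
wrist_force: [-0.2, -0.5, -0.3]
width: 0.585
```

```bash
python3 go.py .477 .141 .048 -12
```

```text
t 12.08 pos [0.4771 0.1413 0.0825] yawY -12.4 tiltz [ 0.002  0.001 -1.   ] F [-0.2 -0.5 -0.3] w 0.585
shift tool mm [-0.4 -0.1 34.5] rotvec [ 0.001 -0.001 -0.007] q [0.24 0.04 2.1  0.   1.   0.45]
```

Emit:
servo_tool --targets "0 0 0 0 -1 8 50;0 0 0 0 -1 8 50;0 0 0 0 -1 7 50;0 0 0 0 0 4 50;0 0 0 0 0 0 50;0 0 0 0 0 0 50"

```text
time: 12.58
tool_pos: [0.4738, 0.1424, 0.0529]
tcp_rot: [2.447, 1.969, 0.004]
wrist_force: [-0.4, -0.0, 0.2]
width: 0.585
```

```bash
python3 go.py .477 .141 .048 -12;python3 sz.py 13 130 190
```

```text
t 12.58 pos [0.4738 0.1424 0.0529] yawY -12.3 tiltz [ 0.002  0.001 -1.   ] F [-0.4 -0.   0.2] w 0.585
shift tool mm [-0.7  3.4  4.9] rotvec [ 0.002 -0.001 -0.006] q [0.24 0.07 2.13 0.   0.94 0.46]
tcp in crop [297.94668428 495.26686994]
```

View pics/sz13.png

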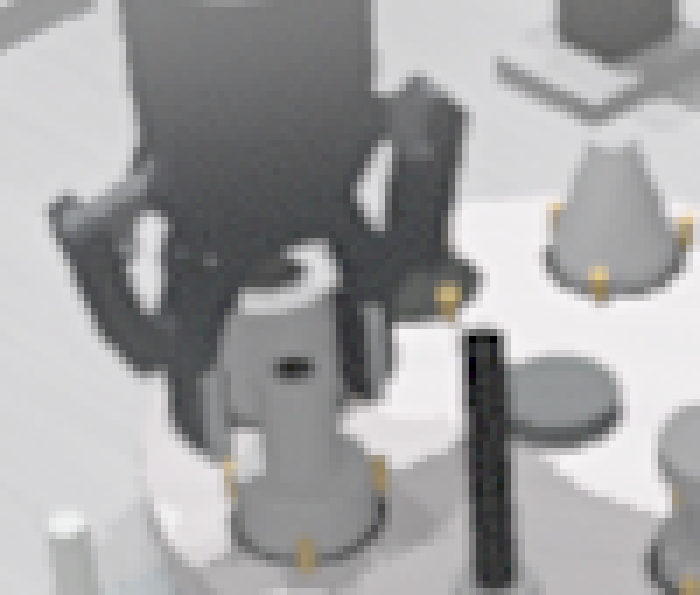

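Emit:
servo_tool --targets "0 0 0 -1 3 4 50;0 0 0 0 0 0 50;0 0 0 0 0 0 35;0 0 0 0 0 0 35;0 0 0 0 0 0 35" --newtons 40

```text
time: 13.05
tool_pos: [0.4776, 0.1406, 0.0489]
tcp_rot: [2.447, 1.969, 0.005]
wrist_force: [1.0, -0.6, -0.7]
width: 0.411
```

```bash
python3 go.py .477 .141 .048 -12;python3 sz.py 14 130 190
```

```text
t 13.05 pos [0.4776 0.1406 0.0489] yawY -12.3 tiltz [ 0.003  0.001 -1.   ] F [ 1.  -0.6 -0.7] w 0.411
shift tool mm [ 0.3 -0.6  0.9] rotvec [ 0.003 -0.002 -0.006] q [0.24 0.08 2.13 0.   0.93 0.45]
tcp in crop [311.11367626 501.61813051]
```

View pics/sz14.png

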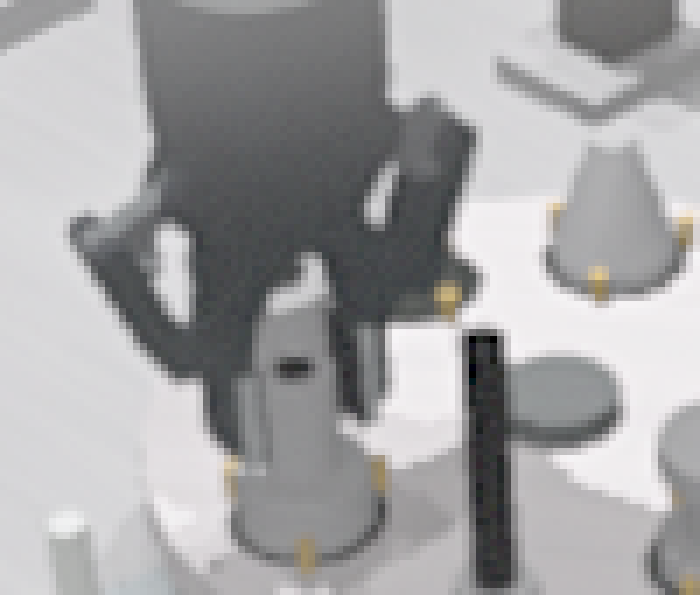

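Both pads straddle the neck (tips ≈(248,455) and (368,415), neck between them) and are clear of the foot. Closing the gripper.

Emit:
servo_tool --targets "0 0 0 0 0 0 10;0 0 0 0 0 0 10;0 0 0 0 0 0 10;0 0 0 0 0 0 10;0 0 0 0 0 0 10;0 0 0 0 0 0 10" --newtons 50

```text
time: 13.6
tool_pos: [0.4776, 0.1407, 0.0493]
tcp_rot: [2.446, 1.969, 0.006]
wrist_force: [-0.4, -0.5, -0.1]
width: 0.287
```

Emit:
servo_tool --targets "0 0 0 0 0 -6 10;0 0 0 0 0 -10 10;0 0 0 0 0 -15 10;0 0 0 0 0 -15 10;0 0 0 0 0 0 10;0 0 0 0 0 0 10"

```text
time: 14.1
tool_pos: [0.4747, 0.14, 0.097]
tcp_rot: [-2.446, -1.969, 0.002]
wrist_force: [0.1, 0.7, -3.1]
width: 0.286
```

```bash
python3 go.py .477 .141 .18 -12;python3 sz.py 15 120 190
```

```text
t 14.1 pos [0.4747 0.14   0.097 ] yawY -12.3 tiltz [-0.002 -0.    -1.   ] F [ 0.1  0.7 -3.1] w 0.286
shift tool mm [  1.4   1.9 -83. ] rotvec [-0.002  0.    -0.006] q [0.24 0.02 2.09 0.   1.04 0.45]
tcp in crop [295.30017663 456.74217652]
```

View pics/sz15.png

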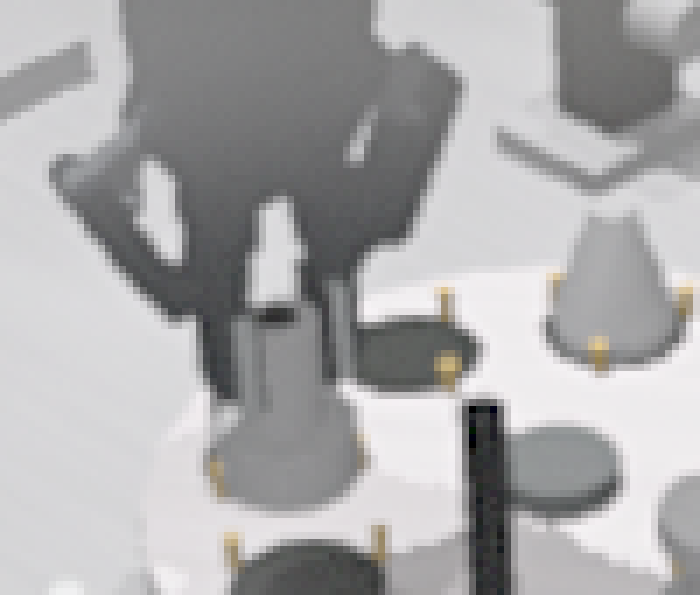

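Emit:
servo_tool --targets "0 0 0 0 0 -25 10;0 0 0 0 0 -30 10;0 0 0 0 0 -25 10;0 0 0 0 0 0 10;0 0 0 0 0 0 10"

```text
time: 14.57
tool_pos: [0.4708, 0.139, 0.1739]
tcp_rot: [-2.443, -1.966, 0.017]
wrist_force: [-0.3, -0.3, -2.7]
width: 0.285
```

```bash
python3 go.py .508 -.302 .185 -12
```

```text
t 14.57 pos [0.4708 0.139  0.1739] yawY -12.3 tiltz [-0.012 -0.002 -1.   ] F [-0.3 -0.3 -2.7] w 0.285
shift tool mm [-422.9  130.5  -10.5] rotvec [-0.011  0.005 -0.006] q [ 0.24 -0.06  2.01  0.    1.2   0.45]
```

Emit:
servo_tool --targets "-0.011 0.005 0 -15 5 -5 10;0 0 0 -28 8 -4 10;0 0 0 -28 9 -2 10;0 0 0 -28 9 0 10;0 0 0 -28 9 0 10;0 0 0 -28 9 0 10;0 0 0 -28 9 0 10;0 0 0 -28 9 0 10"

```text
time: 15.23
tool_pos: [0.4836, -0.0837, 0.168]
tcp_rot: [-2.425, -1.973, 0.019]
wrist_force: [0.7, 0.2, -3.0]
width: 0.292
```

```bash
python3 go.py .508 -.302 .185 -12
```

```text
t 15.23 pos [ 0.4836 -0.0837  0.168 ] yawY -11.7 tiltz [-0.019  0.004 -1.   ] F [ 0.7  0.2 -3. ] w 0.292
shift tool mm [-208.8   67.9  -18.4] rotvec [-0.02  -0.     0.005] q [-0.22 -0.05  2.01 -0.    1.2  -0.02]
```

Emit:
servo_tool --targets "-0.02 0 0.005 -28 9 -5 10;0 0 0 -28 9 -3 10;0 0 0 -28 9 -2 10;0 0 0 -28 9 0 10;0 0 0 -28 9 0 10;0 0 0 -25 8 0 10;0 0 0 -20 6 0 10;0 0 0 0 0 0 10"

```text
time: 15.9
tool_pos: [0.4919, -0.2881, 0.1551]
tcp_rot: [-2.429, -1.956, 0.02]
wrist_force: [0.6, -0.3, -2.6]
width: 0.285
```

```bash
python3 go.py .508 -.302 .1 -12
```

```text
t 15.9 pos [ 0.4919 -0.2881  0.1551] yawY -12.3 tiltz [-0.024  0.009 -1.   ] F [ 0.6 -0.3 -2.6] w 0.285
shift tool mm [-10.4  20.1  54.6] rotvec [-0.025 -0.004 -0.006] q [-0.57  0.12  1.86 -0.01  1.18 -0.35]
```

Emit:
servo_tool --targets "-0.025 -0.004 -0.006 -10 20 10 10;0 0 0 0 0 20 10;0 0 0 0 0 15 10;0 0 0 0 0 0 10;0 0 0 0 0 0 10"

```text
time: 16.32
tool_pos: [0.504, -0.3001, 0.0971]
tcp_rot: [-2.434, -1.963, 0.005]
wrist_force: [0.1, 0.4, -1.6]
width: 0.284
```

```bash
python3 go.py .508 -.302 .06 -12
```

```text
t 16.32 pos [ 0.504  -0.3001  0.0971] yawY -12.2 tiltz [-0.012  0.009 -1.   ] F [ 0.1  0.4 -1.6] w 0.284
shift tool mm [-1.3  4.8 37. ] rotvec [-0.013 -0.007 -0.004] q [-0.58  0.2   1.89  0.    1.07 -0.37]
```

Emit:
servo_tool --targets "-0.013 -0.007 0 -1 5 10 10;0 0 0 0 0 12 10;0 0 0 0 0 12 10;0 0 0 0 0 4 10;0 0 0 0 0 0 10;0 0 0 0 0 0 10"

```text
time: 16.82
tool_pos: [0.5068, -0.2987, 0.0552]
tcp_rot: [-2.439, -1.972, 0.003]
wrist_force: [-0.5, 0.5, -2.2]
width: 0.285
```

```bash
python3 go.py .508 -.302 .0165 -12; python3 -c "
from h import *
import pickle
a=snap('top','t16');b=snap('side','s16');pickle.dump((a,b),open('c16.pkl','wb'))
x=lambda i,r,c:cv2.resize(cv2.cvtColor(i['image'],cv2.COLOR_RGB2BGR)[r:r+120,c:c+80],None,fx=5,fy=5,interpolation=2)
cv2.imwrite('pics/z16.png',np.hstack([x(a,130,370),x(b,220,365)]))"
```

```text
t 16.82 pos [ 0.5068 -0.2987  0.0552] yawY -12.1 tiltz [-0.004  0.003 -1.   ] F [-0.5  0.5 -2.2] w 0.285
shift tool mm [-3.   2.1 38.6] rotvec [-0.005 -0.002 -0.002] q [-0.57  0.24  1.93 -0.    0.98 -0.36]
```

View pics/z16.png

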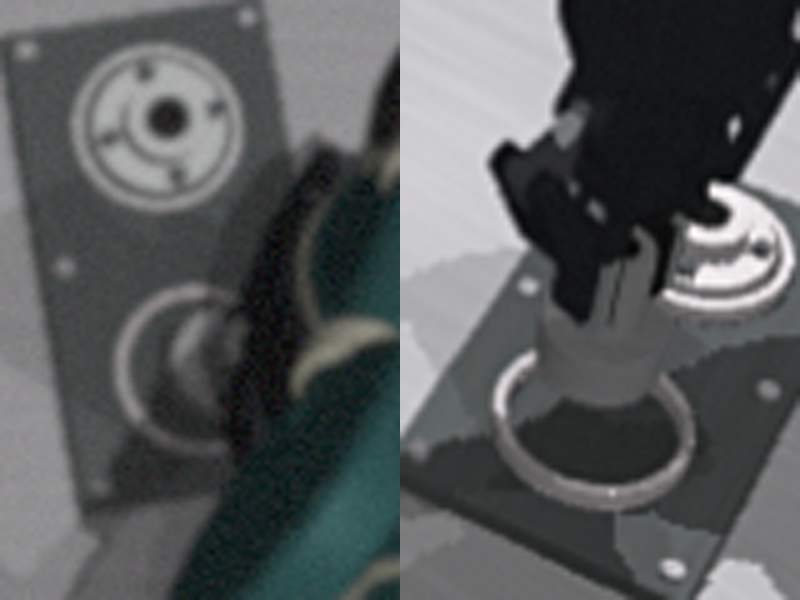

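```bash
python3 -c "
from h import *
import pickle
T,S=pickle.load(open('c16.pkl','rb'))
p=[.5068,-.2987]
for k in(-.023,.023): print((proj(S,[p[0]+k*.79,p[1]-k*.61,.0507+.022])-[365,220])*5+[400,0],(proj(S,[p[0]+k*.79,p[1]-k*.61,.0507])-[365,220])*5+[400,0])
print((proj(S,[p[0]-.023*.61,p[1]-.023*.79,.0507])-[365,220])*5+[400,0])
print(onz(T,410.4,203.8,.022),onz(S,403.8,303.8,.022),onz(S,365+(593-400)/5,220+428/5,.022))"

```

```text
[547.30924793 324.82501334] [539.27053646 365.78245696]
[667.85220389 309.39776464] [658.00300773 350.33773427]
[620.91830311 405.1396191 ]
[ 0.50834042 -0.30202326  0.022     ] [ 0.50450032 -0.30298878  0.022     ] [ 0.50050655 -0.30508858  0.022     ]
```

Emit:
servo_tool --targets "-0.004 -0.002 0 -3 1 8 10;0 0 0 0 0 9 10;0 0 0 0 0 7 10;0 0 0 0 0 3 10;0 0 0 0 0 0 10;0 0 0 0 0 0 10"

```text
time: 17.42
tool_pos: [0.5091, -0.3039, 0.028]
tcp_rot: [2.44, 1.971, 0.001]
wrist_force: [-1.0, -0.5, -1.9]
width: 0.286
```

```bash
python3 go.py .507 -.302 .0165 -12
```

```text
t 17.42 pos [ 0.5091 -0.3039  0.028 ] yawY -12.1 tiltz [ 0.004 -0.003 -1.   ] F [-1.  -0.5 -1.9] w 0.286
shift tool mm [ 1.5 -2.5 11.5] rotvec [ 0.004  0.002 -0.002] q [-0.58  0.27  1.94 -0.    0.92 -0.37]
```

Emit:
servo_tool --targets "0.003 0 0 1 -2 4 10;0 0 0 0 0 3 10;0 0 0 0 0 2 10;0 0 0 0 0 0 10;0 0 0 0 0 0 10"

```text
time: 17.83
tool_pos: [0.5074, -0.3025, 0.0183]
tcp_rot: [2.442, 1.973, -0.002]
wrist_force: [0.7, -0.2, -2.2]
width: 0.288
```

```bash
python3 go.py .507 -.302 .0165 -12;python3 sz.py 17 240 350
```

```text
t 17.83 pos [ 0.5074 -0.3025  0.0183] yawY -12.1 tiltz [ 0.001 -0.003 -1.   ] F [ 0.7 -0.2 -2.2] w 0.288
shift tool mm [ 0.4 -0.5  1.8] rotvec [ 0.001  0.002 -0.002] q [-0.58  0.28  1.95 -0.    0.91 -0.37]
tcp in crop [378.5012928  448.80248384]
```

View pics/sz17.png

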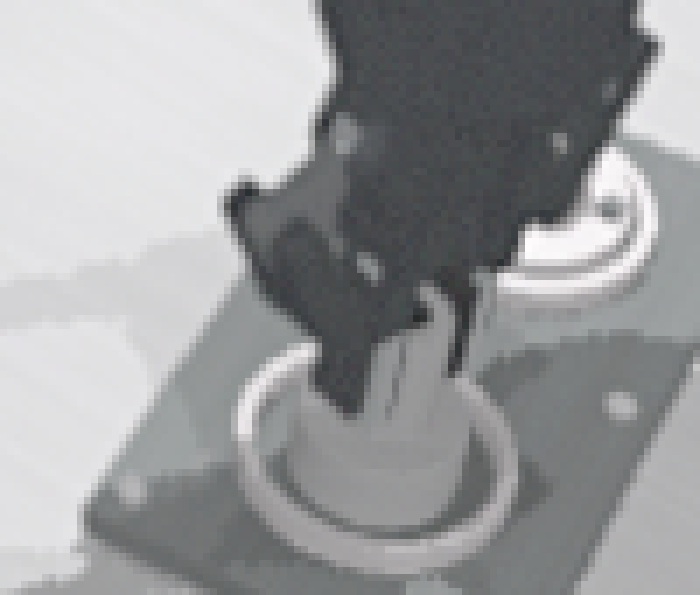

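Side view: the foot is inside the ring, roughly centred (foot ≈(380,480), ring ≈(378,455) in the crop), just above the floor. Lowering gently until contact.

Emit:
servo_tool --targets "0 0 0 0 0 1 10;0 0 0 0 0 0 10;0 0 0 0 0 0 10"

```text
time: 18.13
tool_pos: [0.5077, -0.3027, 0.0177]
tcp_rot: [2.441, 1.972, -0.001]
wrist_force: [0.8, -0.7, -2.4]
width: 0.289
```

Emit:
servo_tool --targets "0 0 0 0 0 1.5 10;0 0 0 0 0 0 10;0 0 0 0 0 0 10"

```text
time: 18.38
tool_pos: [0.5083, -0.3031, 0.0167]
tcp_rot: [2.44, 1.971, -0.001]
wrist_force: [1.2, -0.0, -1.4]
width: 0.286
```

Emit:
servo_tool --targets "0 0 0 0 0 1.5 10;0 0 0 0 0 0 10;0 0 0 0 0 0 10"

```text
time: 18.63
tool_pos: [0.5088, -0.3037, 0.0169]
tcp_rot: [2.439, 1.971, -0.001]
wrist_force: [0.7, -1.0, -1.9]
width: 0.286
```

Emit:
servo_tool --targets "0 0 0 0 0 1.5 10;0 0 0 0 0 0 10;0 0 0 0 0 0 10"

```text
time: 18.88
tool_pos: [0.5092, -0.3043, 0.0165]
tcp_rot: [2.438, 1.97, -0.001]
wrist_force: [-0.1, -0.1, -1.4]
width: 0.289
```

Emit:
servo_tool --targets "0 0 0 -0.5 -1.5 2.5 10;0 0 0 0 0 0 10;0 0 0 0 0 0 10"

```text
time: 19.13
tool_pos: [0.5103, -0.3049, 0.0172]
tcp_rot: [2.436, 1.967, 0.004]
wrist_force: [-0.3, 0.1, -2.5]
width: 0.286
```

Emit:
servo_tool --targets "0 0 0 1 -1 2.5 10;0 0 0 0 0 0 10;0 0 0 0 0 0 10"

```text
time: 19.38
tool_pos: [0.5108, -0.3056, 0.0165]
tcp_rot: [2.432, 1.965, 0.004]
wrist_force: [0.1, 0.3, -0.8]
width: 0.284
```

Emit:
servo_tool --targets "0 0 0 2.5 -4 5 10;0 0 0 0 0 0 10"

```text
time: 19.55
tool_pos: [0.5122, -0.3071, 0.0177]
tcp_rot: [2.422, 1.959, 0.006]
wrist_force: [-1.3, 0.1, -3.3]
width: 0.283
```

```bash
python3 go.py .507 -.302 .0165 -12;python3 sz.py 18 240 350
```

```text
t 19.55 pos [ 0.5122 -0.3071  0.0177] yawY -12.1 tiltz [ 0.02  -0.019 -1.   ] F [-1.3  0.1 -3.3] w 0.283
shift tool mm [ 3.9 -6.2  1. ] rotvec [ 0.023  0.014 -0.001] q [-0.58  0.28  1.95 -0.01  0.88 -0.36]
tcp in crop [405.16039483 448.08432386]
```

View pics/sz18.png

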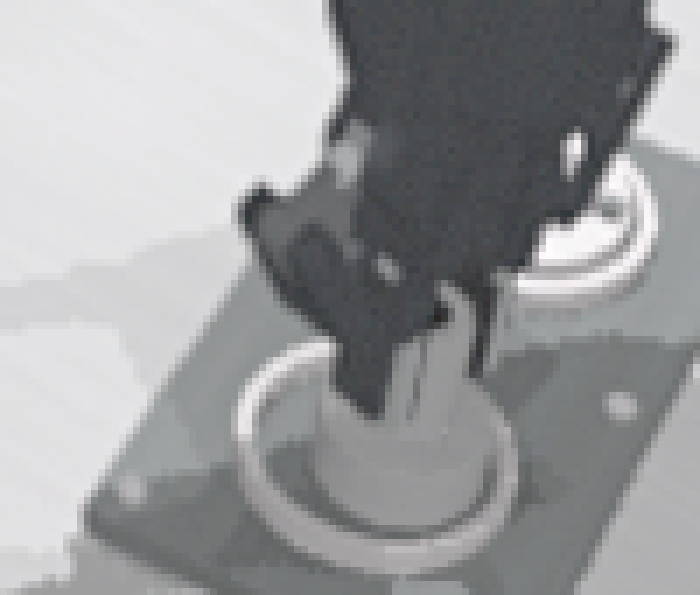

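Emit:
servo_tool --targets "0.02 0.014 0 2 -3 -4 10;0 0 0 2 -4 0 10;0 0 0 0 0 0 10;0 0 0 0 0 0 10"

```text
time: 19.93
tool_pos: [0.5039, -0.2999, 0.0181]
tcp_rot: [-2.442, -1.974, -0.002]
wrist_force: [-0.5, -0.1, -3.2]
width: 0.291
```

```bash
python3 go.py .507 -.302 .0165 -12
```

```text
t 19.93 pos [ 0.5039 -0.2999  0.0181] yawY -12.1 tiltz [ 0.     0.002 -1.   ] F [-0.5 -0.1 -3.2] w 0.291
shift tool mm [-1.4  3.4  1.6] rotvec [-0.    -0.002 -0.002] q [-0.58  0.28  1.96  0.    0.91 -0.37]
```

Level again, about 1.5 mm above the floor and near the centre. One small step down, then release.

Emit:
servo_tool --targets "0 0 0 -1 3 1 10;0 0 0 0 0 1.2 10;0 0 0 0 0 0 10;0 0 0 0 0 0 10"

```text
time: 20.27
tool_pos: [0.5048, -0.3002, 0.0165]
tcp_rot: [-2.438, -1.972, 0.001]
wrist_force: [-1.0, 0.1, -2.3]
width: 0.287
```

```bash
python3 go.py .507 -.302 .0165 -12; python3 sz.py 19 240 350
```

```text
t 20.27 pos [ 0.5048 -0.3002  0.0165] yawY -12.1 tiltz [-0.004  0.004 -1.   ] F [-1.   0.1 -2.3] w 0.287
shift tool mm [-1.3  2.5 -0. ] rotvec [-0.005 -0.003 -0.001] q [-0.58  0.28  1.95  0.    0.91 -0.37]
tcp in crop [365.47393125 453.94120783]
```

View pics/sz19.png

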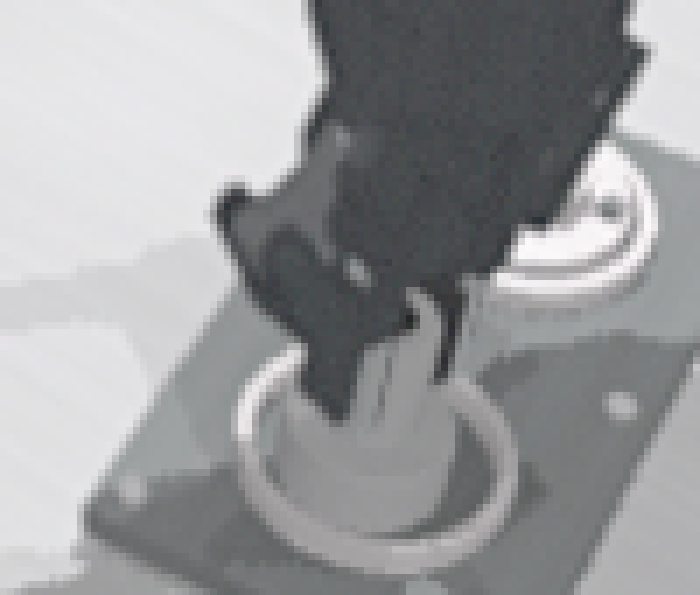

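Emit:
servo_tool --targets "0 0 0 0 0 0 50;0 0 0 0 0 0 50;0 0 0 0 0 0 50;0 0 0 0 0 0 50;0 0 0 0 0 0 50"

```text
time: 20.73
tool_pos: [0.5055, -0.3004, 0.0159]
tcp_rot: [-2.439, -1.973, 0.0]
wrist_force: [-0.4, -0.4, -0.4]
width: 0.589
```

```bash
python3 go.py .507 -.302 .0165 -12; python3 sz.py 20 240 350
```

```text
t 20.73 pos [ 0.5055 -0.3004  0.0159] yawY -12.1 tiltz [-0.003  0.004 -1.   ] F [-0.4 -0.4 -0.4] w 0.589
shift tool mm [-1.2  1.8 -0.6] rotvec [-0.004 -0.003 -0.001] q [-0.58  0.29  1.95  0.    0.91 -0.37]
tcp in crop [367.37684932 454.27477505]
```

View pics/sz20.png

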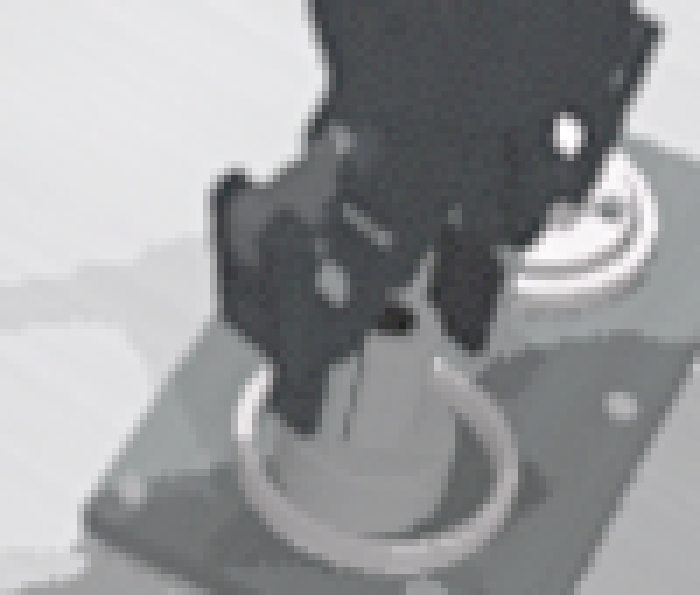

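Fingers are free and the hub is standing. Retreating straight up, with a measured step first.

Emit:
servo_tool --targets "0 0 0 0 0 -10 50;0 0 0 0 0.5 -15 50;0 0 0 0 0.5 -20 50;0 0 0 0 0.5 -25 50;0 0 0 0 0 -30 50;0 0 0 0 0 -30 50"

```text
time: 21.28
tool_pos: [0.5013, -0.2973, 0.144]
tcp_rot: [-2.425, -1.962, 0.009]
wrist_force: [0.5, -0.3, -0.9]
width: 0.585
```

Emit:
servo_tool --targets "0 0 0 30 0 -10 50;0 0 0 35 0 0 50;0 0 0 35 0 0 50;0 0 0 35 0 0 50;0 0 0 35 0 0 50;0 0 0 25 0 0 50;0 0 0 0 0 0 50;0 0 0 0 0 0 50"

```text
time: 21.95
tool_pos: [0.5525, -0.1051, 0.1766]
tcp_rot: [2.443, 1.966, 0.013]
wrist_force: [-0.2, -0.2, -0.4]
width: 0.586
```

```bash
python3 go.py .507 -.302 .0165 -12; python3 -c "
from h import *
import pickle
a=snap('top','t21');b=snap('side','s21');pickle.dump((a,b),open('c21.pkl','wb'))
x=lambda i,r,c:cv2.resize(cv2.cvtColor(i['image'],cv2.COLOR_RGB2BGR)[r:r+120,c:c+80],None,fx=5,fy=5,interpolation=2)
cv2.imwrite('pics/z21.png',np.hstack([x(a,130,370),x(b,240,365)]))"
```

```text
t 21.95 pos [ 0.5525 -0.1051  0.1766] yawY -12.3 tiltz [ 0.01   0.001 -1.   ] F [-0.2 -0.2 -0.4] w 0.586
shift tool mm [-202.5   -3.8  159.6] rotvec [ 0.009 -0.003 -0.006] q [-0.23  0.06  1.88  0.    1.19 -0.02]
```

View pics/z21.png

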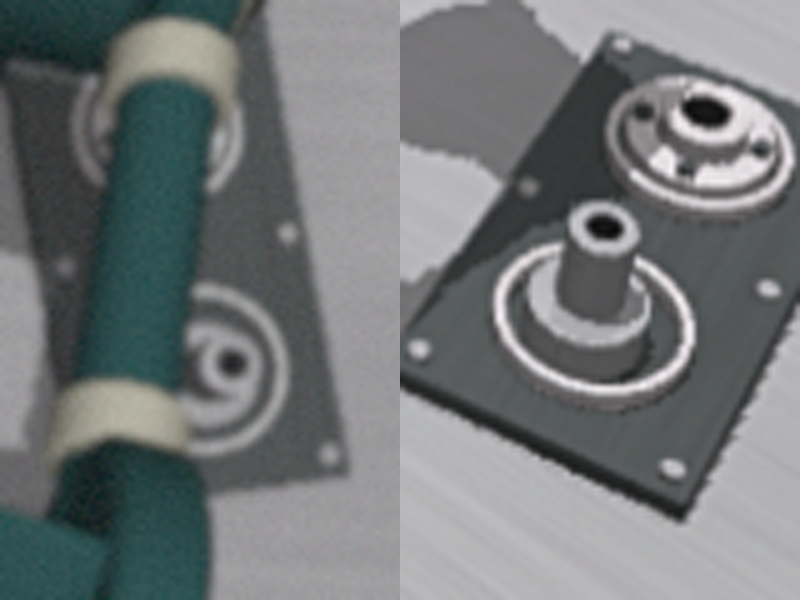

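Top view: neck hole at ≈(416.6,202.4) px, hub standing. Side view: neck top at ≈(405.8,285) px, the foot inside the ring with its visible bottom at floor level. Checking the numbers.

```bash
python3 -c "
from h import *
import pickle
T,S=pickle.load(open('c21.pkl','rb'))
print('top of hub',tri(T,(370+232/5-.4,130+363/5-.4),S,(365+205/5-.4,240+226/5-.4)))
print('ring',tri(T,(410.4,203.8),S,(365+194/5-.4,240+319/5-.4)))
print('foot top centre side @.034',onz(S,365+(590-400)/5-.4,240+300/5-.4,.034))
"
```

```text
top of hub (array([ 0.50505495, -0.29916716,  0.07102661]), [np.float64(0.0009487969987280525), np.float64(0.0009487969987281314)])
ring (array([ 0.50784929, -0.30176415,  0.01960714]), [np.float64(0.001172401942825113), np.float64(0.0011724019428249902)])
foot top centre side @.034 [ 0.50165923 -0.30013274  0.034     ]
```

```bash
python3 -c "
from workcell import *
print(finish_job())"
```

```text
the job is handed in; nothing more can be done
None
```

I led the carousel's handle about 54° round, so the hub stood at the fork, and let go there. I then lifted the hub by its neck and lowered it upright into the empty nest. I released it once it was down, moved clear and handed in at about 22 s; no verdict was reported.

**Last checks:**
- **At the fork:** before the grasp, two views put the hub at (.477, .141), within about 2 mm of the pick-up point I measured.
- **In the nest:** two views put the top of the neck at (.505, −.299, .071). That is about 4 mm from the nest centre, and the height agrees with the foot standing on the floor (expected 0.072).
- **Release:** the wrist force was near zero and the side view showed the hub upright and free of the fingers.

**What disagreed or went wrong:**
- **Tool height:** the cameras showed the fingertips about 28 mm higher than the reported TCP. My first sweep therefore passed over the handle without touching it. I set the later descents by eye from the pictures instead.
- **Setting down:** while feeling for the floor the hub slid about 7 mm off centre in the nest, still held. I lifted it slightly, recentred it and set it down again.

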